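Clear the fixture plate and close the parts box

TASK

The lesson is over, so clear the fixture plate: throw every sawn offcut into the scrap bin and put every finished workpiece (hexagonal foot with a stem) into the white storage box. When all the workpieces are in the box, put its lid on and press it down until it snaps fully home all round. Leave the V-block on the plate and the other tools on the desk where they are.

Things in the scene. Friction and masses are not known exactly. Their poses are not given: they have to be found in the camera images.
- plate: Dark steel fixture plate, 250 x 250 x 10 mm, with a pattern of small black tapped holes, fixed flat on the table. Origin: centre of its underside; its top is 10 mm above. All scrap, finished parts and the V-block start on it, roughly in a 3 x 3 pattern 80 mm apart.
- bin: Scrap bin: open dark steel box, outside 190 (x) x 160 (y) x 90 mm high, walls and floor 4 mm, fixed, left or right of the plate. Origin: centre of its underside.
- box: Storage box: open white plastic box, outside 116 (its x) x 166 (its y) x 65 mm high, walls and floor 3 mm, fixed, on the other side of the plate from the bin. Origin: centre of its underside, z up. In the middle of each short end (+y, -y) a black sprung catch bar, 40 mm long, sticks out 6 mm; its centre lies 8 mm below the rim.
- box_rim (a point): Centre of the box's mouth, level with its rim, 65 mm above the table; axes as box. Closed, lid_under meets this point, the lid's skirt outside the box. Put on loosely, the lid stops on the two catches about 12 mm too high; pushed down in the middle with about 10 to 15 N it snaps over them until its top panel lies on the rim.
- lid_under (a point): Centre of the underside of the white box lid's top panel (128 x 178 x 4 mm, long side along its y as on the box; either way round fits). Skirt 24 mm deep, inside 121 x 171 mm, its lowest 6 mm flared out 3 mm as a lead-in (about 132 x 183 mm outside). Starts upright on its skirt on the table, just nearer the robot than the box, this point 25 mm above the table. 0.10 to 0.17 kg.
- lid_grip (a point): Centre of the lid's grip, an upright grey rib in the middle of its top: 12 mm thick (lid's x), 60 mm long (lid's y), standing 26 mm high on the top panel. Point: half-way up it, 13 mm above the top panel and 17 mm above lid_under; top of the rib 13 mm above this point. Axes as lid_under.
- scrap_tube_mid (a point): Sawn-off scrap for the bin, a stub of square aluminium tube standing on its sawn end, 34 x 34 x 26 mm high, wall 5 mm, open through the middle along z. Point: its centre, 13 mm above its underside. It starts standing on the plate, z axis up. None if absent.
- scrap_step_mid (a point): Sawn-off scrap for the bin, a white plastic block with a step: 40 (x) x 28 (y) mm foot 14 mm high, and on its -x part a 22 x 28 mm upper step, whole height 28 mm. Grip it across y (28 mm), a little toward -x from the centre. Point: its centre, 14 mm above its underside. It starts standing on the plate, z axis up. None if absent.
- scrap_slug_mid (a point): Sawn-off scrap for the bin, a plain round aluminium slug, diameter 32 mm, 24 mm high, without a stem. Point: its centre, 12 mm above its underside. It starts standing on the plate, z axis up. None if absent.
- scrap_ply_mid (a point): Sawn-off scrap for the bin, a plywood block 42 (x) x 30 (y) x 20 mm high. Point: its centre, 10 mm above its underside. It starts standing on the plate, z axis up. None if absent.
- scrap_profile_mid (a point): Sawn-off scrap for the bin, a stub of slotted square aluminium profile, 30 x 30 x 28 mm high. Point: its centre, 14 mm above its underside. It starts standing on the plate, z axis up. None if absent.
- part0_mid (a point): Finished workpiece for the storage box: aluminium, a hexagonal foot 36 mm across flats (41 mm over corners; one pair of flats looks along x) and 26 mm high, with a round stem of 14 mm diameter standing 26 mm high on top of it; 52 mm high in all. Point: centre, on the axis at the foot's upper face, 26 mm above its underside. z points along the stem, up at the start. None if absent. Mass 0.07 to 0.12 kg.
- part1_mid (a point): Finished workpiece for the storage box: aluminium, a hexagonal foot 36 mm across flats (41 mm over corners; one pair of flats looks along x) and 26 mm high, with a round stem of 14 mm diameter standing 26 mm high on top of it; 52 mm high in all. Point: centre, on the axis at the foot's upper face, 26 mm above its underside. z points along the stem, up at the start. None if absent. Mass 0.07 to 0.12 kg.
- part2_mid (a point): Finished workpiece for the storage box: aluminium, a hexagonal foot 36 mm across flats (41 mm over corners; one pair of flats looks along x) and 26 mm high, with a round stem of 14 mm diameter standing 26 mm high on top of it; 52 mm high in all. Point: centre, on the axis at the foot's upper face, 26 mm above its underside. z points along the stem, up at the start. None if absent. Mass 0.07 to 0.12 kg.
- vblock_mid (a point): Steel V-block, 44 (x) x 40 (y) x 30 mm high with a V groove along y in its top, 0.45 kg, loose on the plate among the scrap: it stays. Point: centre, 15 mm above its underside.
- driver_mid (a point): Screwdriver, 170 mm long along its x, lying on the table just nearer the robot than the bin; it stays. Point: middle of its length.
- caliper_mid (a point): Caliper, 170 mm long along its y, lying flat beyond the plate; it stays. Point: middle of its length.

How it is judged:
By the outcome, as a careful person would: the job done as asked, in the order asked, and still so for the second after the job is handed in, with the robot touching nothing.
Of scrap_tube, scrap_step, scrap_slug, scrap_ply, scrap_profile only 4 to 5 are there at a start; the rules pass over those that are not, and their reading is None.
Of part0, part1, part2 only 2 to 3 are there at a start; the rules pass over those that are not, and their reading is None.
At some moment in a run one of scrap_tube, scrap_step, scrap_slug, scrap_ply, scrap_profile, part0, part1, part2 may be knocked a few centimetres aside while the robot is not near it.
It also fails if it takes over 200 s, if anything falls off the work surface, if the arm or the gripper's body presses on something with over 40 N, if the wrist force passes 120 N, or if a joint passes its speed limit or range.

ROBOT

A 7-joint arm with a two-finger parallel gripper is mounted at the origin on the work surface. World frame = base frame: x ahead of the robot, y to its left, z up, the work surface at z = 0. Lengths are in m, angles in rad, forces in N, time in s.
With the tool pointing down it reaches from about 0.425 to 0.875 m from the base axis. Payload 4.7 kg.
Tool frame: the origin (TCP) lies midway between the tips of the shut fingers; the grasp point (between the pads) lies 19 mm behind it; x points along the fingers, y is the direction in which the jaws open and shut, and the axes are right-handed (so a half turn about x gives the same grasp; the last joint's range is limited). The gripper opens to 87 mm and grips with 3 to 60 N. Pads are 19 mm wide; open, the fingers measure 117 mm over their backs; the gripper's body (75 mm by 190 mm) begins 51 mm behind the grasp point.
Start: joints at [1.315, 0.321, -0.07, 1.45, 0.023, 1.371, -0.057], TCP at [0.173, -0.627, 0.185] pointing down, gripper open.
Joint ranges: [-2.86, 2.86], [-0.3, 2.09], [-1.38, 1.24], [0.06, 2.45], [-1.56, 4.7], [0.09, 2.05], [-2.69, 2.69]. Speed limits (rad/s): [2.57, 2.57, 3.14, 3.14, 3.14, 3.14, 3.14].

INTERFACE

Orientations are given as a rotation vector (axis times angle).
In Python, from bench import ctrl gives the robot as it stands. The module is installed in compiled form; this text tells all that it offers.
- The arm moves only by the shell command python3 -m jog 'ROWS' [FORCE]. ROWS is JSON, a list of rows, each an object with "rot": the turn, a rotation vector about the tool's x, y, z in units of 5 degrees (1.0 is 5 degrees), a list of three; "travel": the shift along the tool's x, y, z in units of 0.3 m (1.0 is 0.3 m), a list of three; "jaw": the closure, from -1 (fully open) to 1 (shut), so that 0 is half open. In form: [{"rot": [ax, ay, az], "travel": [tx, ty, tz], "jaw": jaw}, ...]. A call has 1 to 8 rows; each row shifts and turns the commanded pose from where the row before left it, along the tool's axes as they then stand; what a row does not reach is not made up. A row lasts 1/10 s, in which the tool goes at most 50 mm and 8.59 degrees, less where a joint would pass 70% of its speed; a pose out of reach is approached as far as the arm can. A call with a number of a shift or a turn outside -1 to 1 is refused whole. A call with a gripper value outside its range is refused whole. The fingers move at their own pace and stop on an object; FORCE is the grip in N (left out, the last holds). Time passes only in rows, so rows that do not move let the fingers close. It gives the time, the measured TCP pose, the force and the opening at its end, in the units of the state.
- ctrl.get_state(): the state, without advancing time (a new reading comes with each control period).
- ctrl.get_image(name): name is "side" or "top" or "wrist"; returns the picture (420x560x3 uint8, red, green, blue); there is no depth.
- ctrl.camera_model(name): a dict with "mtx" (3x3 intrinsics, pixels), "extrinsics" (4x4, takes a point from world to camera coordinates); the wrist camera has in their place "hand_eye" (4x4, takes a point from camera to tool coordinates, whose origin is the TCP and whose axes are the tool frame's). Camera axes: x right, y up, looking along -z (the intrinsics and any distortion apply to the point x, -y, -z); pixel columns grow to the right and rows downward; lengths in m; the calibration is good to about 2 mm. A picture is of the moment at which its call begins: read the wrist's pose just before it. camera_model takes no time and is no camera call.
- ctrl.close_job(): hands the job in, once; it reports no verdict.
The state is a dict: "time": time; "joint_positions": joint angles; "qd": joint speeds; "joint_torque": joint torques, N m; "position": TCP position; "tool_rot": TCP orientation; "ft_force": force on the tool from outside, world axes, zero at the start; "torque": the same for the moment, N m; "grip_width": opening from 0.0 (shut) to 1.0 (fully open).
Only numpy, scipy, OpenCV 4.12 (cv2) and the standard library are available. Lean on these libraries where they do the work, as an engineer would, in place of code of your own. Each camera call takes 0.05 s, during which the arm holds its last target.

## Working session

There is one attempt and no reset: what is moved stays moved. The work goes in short steps, Python scripts to look and compute and a shell command to move; the robot and the scene stay as the last step left them, time stands still between calls to the robot, and variables do not carry over. Pictures are saved under pics/ and viewed, and the job is handed in when it is done.

```bash
ls; mkdir -p pics; python3 - <<'E'
from bench import ctrl
import cv2
s=ctrl.get_state()
for k,v in s.items(): print(k,v)
for n in ("side","top","wrist"):
    im=ctrl.get_image(n); cv2.imwrite(f"pics/{n}0.png",im[:,:,::-1]); print(n,ctrl.camera_model(n))
E
```

```text
pics
time 0.0
joint_positions [ 1.31508508  0.32183707 -0.0701064   1.4516787   0.0225962   1.37081262
 -0.05686191]
qd [ 6.27989685e-04  6.33881582e-06 -1.33990739e-03  3.42700438e-04
 -1.14617570e-04 -1.22239069e-03 -4.41725716e-04]
joint_torque [-5.15162956e-04 -4.91284740e+01 -4.04338818e-01 -3.12529600e+01
 -6.37514004e-02  4.35996673e-02  1.70881508e-04]
position [ 0.17305003 -0.62588088  0.18385077]
tool_rot [ 2.07760186  0.28414608 -2.0783354 ]
ft_force [-0.77618543  0.74463686 -0.63185714]
torque [ 0.04057579 -0.02950267 -0.00708121]
grip_width 1.0017280625186253
side {'mtx': array([[490.21245148,   0.        , 275.14707383],
       [  0.        , 490.21245148, 211.92665655],
       [  0.        ,   0.        ,   1.        ]]), 'extrinsics': array([[-0.95741022, -0.28775769,  0.0236892 ,  0.55893731],
       [ 0.18983333, -0.56553082,  0.80258221, -0.15196844],
       [-0.21755223,  0.77289741,  0.59607099, -0.97510731],
       [ 0.        ,  0.        ,  0.        ,  1.        ]])}
top {'mtx': array([[399.88478354,   0.        , 275.47351365],
       [  0.        , 399.8847
[... 156 characters left out ...]
[ 0.9796889 , -0.02593266,  0.1988395 , -0.58218212],
       [-0.19880268,  0.0040163 ,  0.98003131, -0.97118627],
       [ 0.        ,  0.        ,  0.        ,  1.        ]])}
wrist {'mtx': array([[370.61372702,   0.        , 283.3155325 ],
       [  0.        , 370.61372702, 207.2062397 ],
       [  0.        ,   0.        ,   1.        ]]), 'hand_eye': array([[ 2.40513415e-04,  2.40600929e-01, -9.70624096e-01,
        -1.99866457e-01],
       [ 9.99999859e-01,  4.01932473e-04,  3.47424620e-04,
         6.44952693e-04],
       [ 4.73716030e-04, -9.70624042e-01, -2.40600799e-01,
        -6.62229698e-02],
       [ 0.00000000e+00,  0.00000000e+00,  0.00000000e+00,
         1.00000000e+00]])}
```

View pics/top0.png

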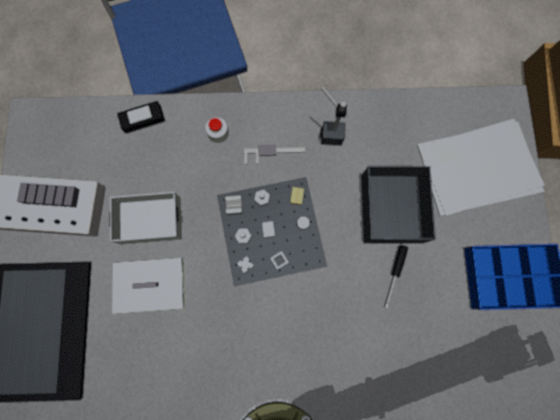

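View pics/side0.png

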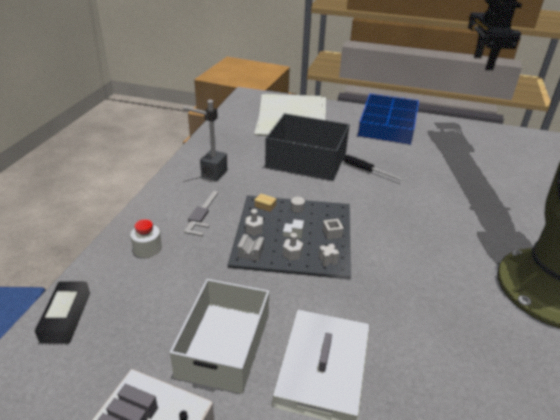

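View pics/wrist0.png

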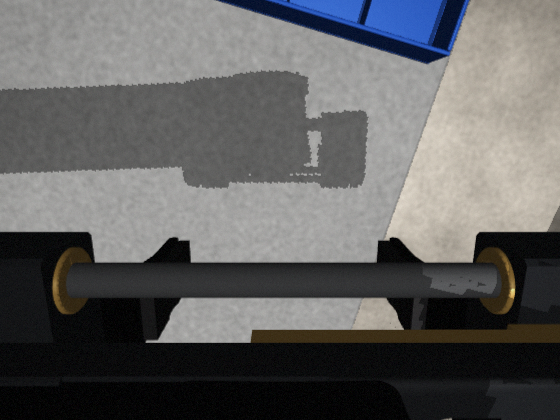

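```bash
cat > h.py <<'E'
import numpy as np, cv2
from bench import ctrl
from scipy.spatial.transform import Rotation as R
def st():
    s=ctrl.get_state(); return s,np.array(s["position"]),R.from_rotvec(s["tool_rot"])
def pix2w(name,uv,z,pose=None):
    m=ctrl.camera_model(name);K=m["mtx"]
    uv=np.atleast_2d(np.array(uv,float))
    d=np.c_[(uv[:,0]-K[0,2])/K[0,0],-(uv[:,1]-K[1,2])/K[1,1],-np.ones(len(uv))]
    if name=="wrist":
        p,r=pose; H=m["hand_eye"]; T=np.eye(4);T[:3,:3]=r.as_matrix();T[:3,3]=p; C=T@H
    else: C=np.linalg.inv(m["extrinsics"])
    D=d@C[:3,:3].T; o=C[:3,3]
    z=np.broadcast_to(z,(len(uv),))
    return o+D*((z-o[2])/D[:,2])[:,None]
def w2pix(name,P,pose=None):
    m=ctrl.camera_model(name);K=m["mtx"];P=np.atleast_2d(np.array(P,float))
    if name=="wrist":
        p,r=pose; H=m["hand_eye"]; T=np.eye(4);T[:3,:3]=r.as_matrix();T[:3,3]=p; E=np.linalg.inv(T@H)
    else: E=m["extrinsics"]
    c=P@E[:3,:3].T+E[:3,3]
    return np.c_[K[0,2]-K[0,0]*c[:,0]/c[:,2],K[1,2]+K[1,1]*c[:,1]/c[:,2]]
def down(yaw):
    # tool x down; tool y (jaw axis) at angle yaw in world
    x=np.array([0,0,-1.]);y=np.array([np.cos(yaw),np.sin(yaw),0]);z=np.cross(x,y)
    return R.from_matrix(np.c_[x,y,z])
def go(pos,yawdeg,n=None):
    """print what is needed: pos TCP target, jaw axis yaw"""
    s,p,r=st(); pos=np.array(pos,float)
    rt=down(np.radians(yawdeg)); 
    rt2=down(np.radians(yawdeg+180))
    rv=(r.inv()*rt).as_rotvec(); rv2=(r.inv()*rt2).as_rotvec()
    print("t%.2f tcp"%s["time"],p.round(4),"jaw yaw %.1f"%np.degrees(np.arctan2(*r.as_matrix()[[1,0],1])),"F",np.round(s["ft_force"],1),"w%.3f"%s["grip_width"])
    t=r.inv().apply(pos-p)
    print("travel total(tool start axes, units)",(t/0.3).round(3),"rot total units",(np.degrees(rv)/5).round(2)," alt",(np.degrees(rv2)/5).round(2))
    print("travel in target axes",(rt.inv().apply(pos-p)/0.3).round(3))
def snap(name,fn,crop=None,scale=1):
    s,p,r=st(); im=ctrl.get_image(name)[:,:,::-1]
    cv2.imwrite("pics/raw_"+fn,im)
    if crop: x0,y0,x1,y1=crop; im=im[y0:y1,x0:x1]
    if scale!=1: im=cv2.resize(im,None,fx=scale,fy=scale,interpolation=cv2.INTER_CUBIC)
    cv2.imwrite("pics/"+fn,im); return p,r
E
python3 - <<'E'
from h import *
im=cv2.imread("pics/top0.png")
cv2.imwrite("pics/t0c.png",cv2.resize(im[170:295,205:335],None,fx=4.5,fy=4.5,interpolation=cv2.INTER_CUBIC))
s,p,r=st();print(r.as_matrix().round(3))
for n,uv,z in [("platec",(273,231),.01),("binrim",(398,205),.09),("boxrim",(144,217),.065),("lid",(148,286),.029),("step",(234,204),.04)]:
    print(n,pix2w("top",uv,z)[0].round(3))
go([0.55,0,0.25],90)
E
```

```text
[[-0.     0.267 -0.964]
 [ 0.001 -0.964 -0.267]
 [-1.    -0.001  0.   ]]
platec [ 0.536 -0.005  0.01 ]
binrim [ 0.581 -0.319  0.09 ]
boxrim [0.572 0.323 0.065]
lid [0.4   0.317 0.029]
step [0.606 0.096 0.04 ]
t0.15 tcp [ 0.1731 -0.6261  0.1841] jaw yaw -74.5 F [-0.9 -0.9 -0.2] w1.000
travel total(tool start axes, units) [-0.217 -1.677 -1.767] rot total units [-3.291e+01 -2.000e-02  0.000e+00]  alt [3.09 0.   0.02]
travel in target axes [-0.22   2.087  1.256]
```

View pics/t0c.png

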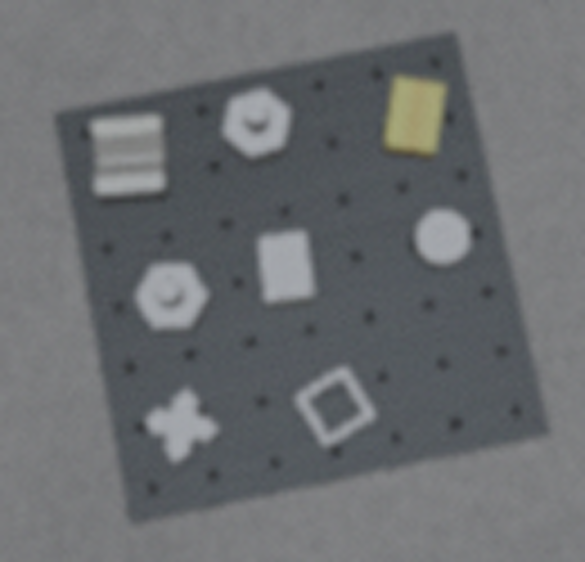

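```bash
python3 -m jog '[{"rot":[1.03,0,0],"travel":[-0.16,0,0],"jaw":-0.2},{"rot":[1.03,0,0],"travel":[-0.16,0,0],"jaw":-0.2},{"rot":[1.03,0,0],"travel":[-0.16,0,0],"jaw":-0.2},{"rot":[0,0,0],"travel":[0,-0.14,-0.075],"jaw":-0.2},{"rot":[0,0,0],"travel":[0,-0.14,-0.075],"jaw":-0.2},{"rot":[0,0,0],"travel":[0,-0.14,-0.075],"jaw":-0.2},{"rot":[0,0,0],"travel":[0,-0.14,-0.075],"jaw":-0.2},{"rot":[0,0,0],"travel":[0,-0.14,-0.075],"jaw":-0.2}]' 20
python3 -c "
from h import *
go([0.48,0,0.33],-90)"
```

```text
t0.15 tcp [ 0.1731 -0.6261  0.1841] jaw yaw -74.5 F [-0.9 -0.9 -0.2] w1.000
travel total(tool start axes, units) [-0.484 -1.739 -1.542] rot total units [3.09 0.   0.02]  alt [-3.291e+01 -2.000e-02  0.000e+00]
travel in target axes [-0.486 -2.087 -1.023]out of range: row 1 has 1.03, outside -1 to 1
```

```bash
python3 -m jog '[{"rot":[1,0,0],"travel":[-0.16,0,0],"jaw":-0.2},{"rot":[1,0,0],"travel":[-0.16,0,0],"jaw":-0.2},{"rot":[1,0,0],"travel":[-0.16,0,0],"jaw":-0.2},{"rot":[0,0,0],"travel":[0,-0.14,-0.075],"jaw":-0.2},{"rot":[0,0,0],"travel":[0,-0.14,-0.075],"jaw":-0.2},{"rot":[0,0,0],"travel":[0,-0.14,-0.075],"jaw":-0.2},{"rot":[0,0,0],"travel":[0,-0.14,-0.075],"jaw":-0.2},{"rot":[0,0,0],"travel":[0,-0.14,-0.075],"jaw":-0.2}]' 20
python3 -c "
from h import *
go([0.48,0,0.33],-90)"
```

```text
time: 0.95
position: [0.2846, -0.4136, 0.3287]
tool_rot: [2.217, 0.009, -2.218]
ft_force: [0.3, -0.6, 0.5]
grip_width: 0.599
t0.95 tcp [ 0.2846 -0.4136  0.3287] jaw yaw -89.5 F [ 0.3 -0.6  0.5] w0.599
travel total(tool start axes, units) [-0.004 -1.374 -0.662] rot total units [ 0.09  0.   -0.  ]  alt [-35.91   0.     0.  ]
travel in target axes [-0.004 -1.379 -0.651]
```

```bash
python3 -m jog '[{"rot":[0,0,0],"travel":[0,-0.15,-0.069],"jaw":-0.2},{"rot":[0,0,0],"travel":[0,-0.15,-0.069],"jaw":-0.2},{"rot":[0,0,0],"travel":[0,-0.15,-0.069],"jaw":-0.2},{"rot":[0,0,0],"travel":[0,-0.15,-0.069],"jaw":-0.2},{"rot":[0,0,0],"travel":[0,-0.15,-0.069],"jaw":-0.2},{"rot":[0,0,0],"travel":[0,-0.15,-0.069],"jaw":-0.2},{"rot":[0,0,0],"travel":[0,-0.15,-0.069],"jaw":-0.2},{"rot":[0,0,0],"travel":[0,-0.15,-0.069],"jaw":-0.2}]' 20
python3 -c "
from h import *
go([0.48,0,0.33],-90)"
```

```text
time: 1.75
position: [0.447, -0.0523, 0.3289]
tool_rot: [2.217, 0.008, -2.217]
ft_force: [1.0, -0.5, -0.3]
grip_width: 0.599
t1.75 tcp [ 0.447  -0.0523  0.3289] jaw yaw -89.6 F [ 1.  -0.5 -0.3] w0.599
travel total(tool start axes, units) [-0.004 -0.173 -0.111] rot total units [ 0.09 -0.   -0.01]  alt [-3.591e+01  2.000e-02 -1.000e-02]
travel in target axes [-0.004 -0.174 -0.11 ]
```

```bash
python3 -m jog '[{"rot":[0.09,0,0],"travel":[0,-0.08,-0.05],"jaw":-0.2},{"rot":[0,0,0],"travel":[0,-0.08,-0.05],"jaw":-0.2},{"rot":[0,0,0],"travel":[0,0,0],"jaw":-0.2},{"rot":[0,0,0],"travel":[0,0,0],"jaw":-0.2}]' 20
python3 -c "
from h import *
p,r=snap('wrist','w1.png',None,1.4)
print(repr(p),repr(r.as_rotvec()))
go([0.48,0,0.33],-90)"
```

```text
time: 2.15
position: [0.4763, -0.0062, 0.3286]
tool_rot: [2.22, 0.001, -2.222]
ft_force: [-0.3, -0.0, -0.3]
grip_width: 0.602
array([ 0.47630224, -0.00618246,  0.32861583]) array([ 2.21959945e+00,  1.06896685e-03, -2.22168214e+00])
t2.20 tcp [ 0.4762 -0.0071  0.3286] jaw yaw -90.0 F [ 0.6  0.1 -0.7] w0.601
travel total(tool start axes, units) [-0.005 -0.024 -0.013] rot total units [-0.01  0.01 -0.01]  alt [ 3.599e+01 -1.000e-02 -2.000e-02]
travel in target axes [-0.005 -0.024 -0.013]
```

View pics/w1.png

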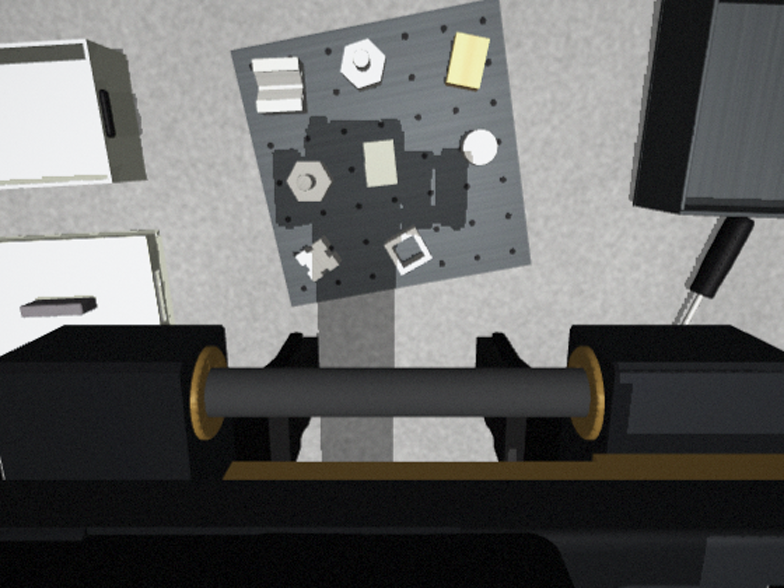

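```bash
python3 - <<'E'
import cv2
im=cv2.imread("pics/raw_w1.png")
c=cv2.resize(im[0:220,160:380],None,fx=3.6,fy=3.6,interpolation=cv2.INTER_CUBIC)
c=cv2.convertScaleAbs(c,alpha=1.0)
cv2.imwrite("pics/w1a.png",c[:410]);cv2.imwrite("pics/w1b.png",c[382:])
E
```

```text
(no output)
```

View pics/w1a.png

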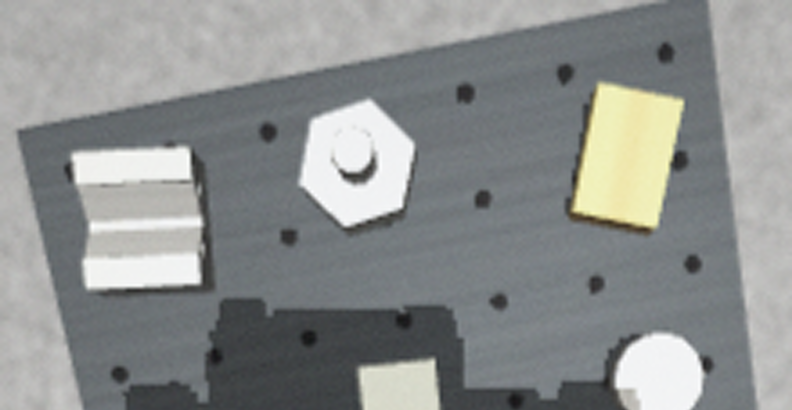

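View pics/w1b.png

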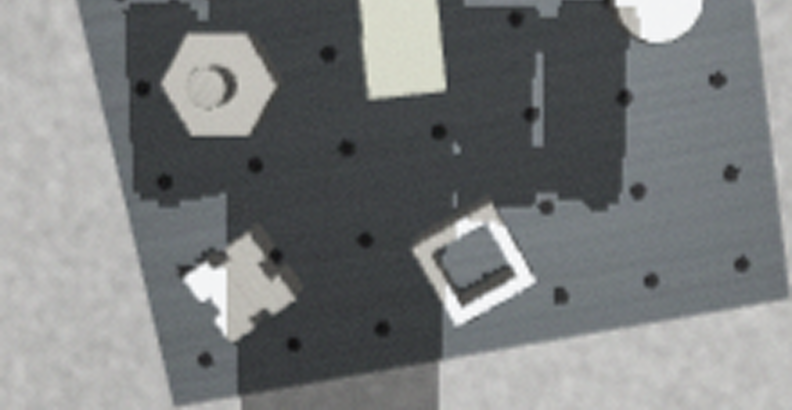

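```bash
cat > m1.py <<'E'
from h import *
pose=(np.array([ 0.47630224, -0.00618246,  0.32861583]),R.from_rotvec([ 2.21959945e+00,  1.06896685e-03, -2.22168214e+00]))
def W(pts,z): 
    a=np.array(pts,float)/3.6; a[:,0]+=160
    return pix2w("wrist",a,z,pose)[:,:2]
def B(pts): return [(u,v+382) for u,v in pts]
def rep(n,pts,z):
    w=W(pts,z); print(n,"c",w.mean(0).round(4)); 
    d=np.roll(w,-1,0)-w
    print("   len",(np.hypot(*d.T)*1000).round(1),"ang",np.degrees(np.arctan2(d[:,1],d[:,0])).round(0))
rep("ply",[(600,83),(684,97),(655,230),(571,212)],.030)
rep("hexA",[(372,98),(415,145),(404,207),(349,228),(300,184),(312,122)],.036)
rep("stemA",[(353,148)],.062)
rep("slug",[(613,379),(659,333),(705,379),(659,425)],.034)
rep("step38",[(358,366),(435,358)]+B([(446,92),(370,100)]),.038)
rep("hexB",B([(161,85),(193,33),(246,33),(277,85),(245,137),(193,137)]),.036)
rep("stemB",B([(207,87)]),.062)
rep("prof",B([(249,232),(299,298),(232,342),(182,275)]),.038)
rep("tube",B([(411,248),(490,204),(536,280),(459,326)]),.036)
rep("vblock",[(73,152),(190,147),(202,285),(85,289)],.04)
rep("plate",[(18,130),(706,-2),(790,679),(174,787)],.01)
def F(pts,z): return pix2w("wrist",np.array(pts)/1.4,z,pose)[:,:2].round(3)
print("box edge",F([(88,40),(110,183)],.065)); print("lid",F([(157,232)],.029),F([(22,307),(96,298)],.055))
print("bin",F([(660,0),(633,205),(784,214)],.09))
E
python3 m1.py
```

```text
ply c [ 0.6296 -0.0699]
   len [29.3 43.7 30.2 42.4] ang [-99. 169.  79. -12.]
hexA c [0.6259 0.0229]
   len [20.7 20.2 20.3 21.9 20.2 21.9] ang [-135.  169.  110.   49.  -13.  -70.]
stemA c [0.6264 0.0232]
   len [0.] ang [0.]
slug c [ 0.5549 -0.0832]
   len [22.3 23.2 22.5 23.4] ang [ -45. -133.  135.   47.]
step38 c [0.5405 0.0085]
   len [27.4 40.4 27.6 40.5] ang [ -84. -174.   96.    5.]
hexB c [0.524  0.0749]
   len [22.1 19.  21.1 22.3 19.  21.5] ang [ -34.  -90. -150.  147.   90.   30.]
stemB c [0.5244 0.0748]
   len [0.] ang [0.]
prof c [0.4503 0.0695]
   len [30.6 30.8 31.1 30.2] ang [-144.  123.   35.  -58.]
tube c [ 0.4584 -0.0177]
   len [33.6 33.4 33.8 34.7] ang [ -61. -148.  122.   31.]
vblock c [0.6077 0.0989]
   len [39.8 44.5 40.8 44.2] ang [ -88. -177.   92.    2.]
plate c [0.541  0.0019]
   len [248.8 247.6 249.8 249. ] ang [ -80. -170.  100.   10.]
box edge [[0.639 0.247]
 [0.524 0.245]]
lid [[0.476 0.225]] [[0.408 0.349]
 [0.417 0.277]]
bin [[ 0.662 -0.208]
 [ 0.507 -0.204]
 [ 0.5   -0.332]]
```

```bash
python3 - <<'E'
from h import *
im=cv2.imread("pics/side0.png")
cv2.imwrite("pics/s0c.png",cv2.resize(im[190:280,230:355],None,fx=6,fy=6,interpolation=cv2.INTER_CUBIC))
im=cv2.imread("pics/top0.png")
a=cv2.resize(im[155:325,100:190],None,fx=3.5,fy=3.5,interpolation=cv2.INTER_CUBIC)
b=cv2.resize(im[155:325,350:440],None,fx=3.5,fy=3.5,interpolation=cv2.INTER_CUBIC)
cv2.imwrite("pics/t0d.png",np.hstack([a,b]))
for n in (0,1): pass
print(w2pix("side",[[.5405,.0085,.038],[.56,.01,.038],[.52,.007,.038]]).round(0))
E
```

```text
[[294. 223.]
 [285. 221.]
 [303. 224.]]
```

View pics/s0c.png

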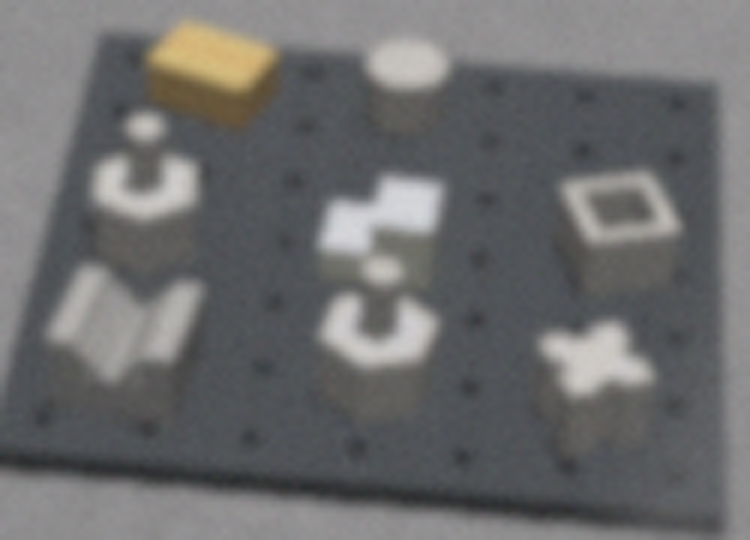

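View pics/t0d.png

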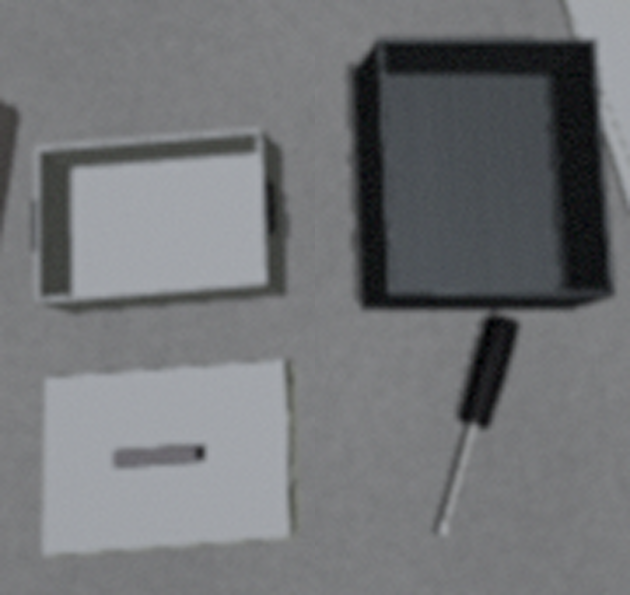

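```bash
python3 - <<'E'
from h import *
f=lambda pts,off,x0: [(x0+(u-off)/3.5,155+v/3.5) for u,v in pts]
w=pix2w("top",f([(378,38),(594,38),(613,293),(384,297)],315,350),.09);print(w.round(3),w.mean(0))
w=pix2w("top",f([(38,150),(265,130),(268,288),(40,300)],0,100),.065);print(w.round(3),w.mean(0))
w=pix2w("top",f([(45,378),(283,360),(290,538),(43,555)],0,100),.029);print(w.round(3),w.mean(0))
go([0.6296,-0.0699,0.12],-100.5)
E
```

```text
[[ 0.685 -0.252  0.09 ]
 [ 0.681 -0.409  0.09 ]
 [ 0.494 -0.403  0.09 ]
 [ 0.496 -0.242  0.09 ]] [ 0.58907983 -0.32663199  0.09      ]
[[0.625 0.41  0.065]
 [0.636 0.243 0.065]
 [0.518 0.239 0.065]
 [0.514 0.403 0.065]] [0.57305885 0.32363944 0.065     ]
[[0.461 0.41  0.029]
 [0.469 0.235 0.029]
 [0.341 0.227 0.029]
 [0.334 0.405 0.029]] [0.40111085 0.31942617 0.029     ]
t2.20 tcp [ 0.4762 -0.0071  0.3286] jaw yaw -90.0 F [ 0.6  0.1 -0.7] w0.601
travel total(tool start axes, units) [ 0.695  0.208 -0.512] rot total units [ 2.09  0.01 -0.01]  alt [-3.391e+01  1.000e-02  1.000e-02]
travel in target axes [ 0.695  0.112 -0.541]
```

```bash
python3 -m jog '[{"rot":[0.7,0,0],"travel":[0.1,0.04,-0.12],"jaw":-0.2},{"rot":[0.7,0,0],"travel":[0.1,0.035,-0.12],"jaw":-0.2},{"rot":[0.7,0,0],"travel":[0.1,0.03,-0.12],"jaw":-0.2},{"rot":[0,0,0],"travel":[0.1,0.025,-0.11],"jaw":-0.2},{"rot":[0,0,0],"travel":[0.1,0,-0.08],"jaw":-0.2},{"rot":[0,0,0],"travel":[0.1,0,0],"jaw":-0.2},{"rot":[0,0,0],"travel":[0.09,0,0],"jaw":-0.2},{"rot":[0,0,0],"travel":[0,0,0],"jaw":-0.2}]' 20
python3 -c "
from h import *
go([0.6296,-0.0699,0.013],-100.5)"
```

```text
time: 3.0
position: [0.6334, -0.0644, 0.117]
tool_rot: [-2.115, 0.199, 2.134]
ft_force: [-0.4, -1.1, 0.2]
grip_width: 0.602
t3.00 tcp [ 0.6334 -0.0644  0.117 ] jaw yaw -100.6 F [-0.4 -1.1  0.2] w0.602
travel total(tool start axes, units) [0.347 0.02  0.006] rot total units [-0.03  0.1  -0.02]  alt [ 3.597e+01 -3.000e-02 -1.600e-01]
travel in target axes [0.347 0.02  0.009]
```

```bash
python3 -m jog '[{"rot":[0,0.05,0],"travel":[0.1,0.02,0.01],"jaw":-0.2},{"rot":[0,0,0],"travel":[0.1,0,0],"jaw":-0.2},{"rot":[0,0,0],"travel":[0.1,0,0],"jaw":-0.2},{"rot":[0,0,0],"travel":[0.04,0,0],"jaw":-0.2},{"rot":[0,0,0],"travel":[0,0,0],"jaw":-0.2},{"rot":[0,0,0],"travel":[0,0,0],"jaw":1}, {"rot":[0,0,0],"travel":[0,0,0],"jaw":1},{"rot":[0,0,0],"travel":[0,0,0],"jaw":1}]' 20
python3 -c "
from h import *
go([0.589,-0.325,0.16],-100.5)"
```

```text
time: 3.8
position: [0.6347, -0.0674, 0.0217]
tool_rot: [-2.133, 0.196, 2.118]
ft_force: [-0.5, 0.0, 0.2]
grip_width: 0.41
t3.80 tcp [ 0.6347 -0.0674  0.0217] jaw yaw -100.5 F [-0.5  0.   0.2] w0.410
travel total(tool start axes, units) [-0.461  0.872 -0.01 ] rot total units [ 0.   -0.08 -0.  ]  alt [-36.     0.    -0.13]
travel in target axes [-0.461  0.872 -0.007]
```

```bash
python3 -m jog '[{"rot":[0,0,0],"travel":[0.028,0,0.015],"jaw":0.1},{"rot":[0,0,0],"travel":[0,0,0],"jaw":0.1},{"rot":[0,0,0],"travel":[0,0,0],"jaw":0.1}]' 20
python3 -c "
from h import *
for i in range(4): print(st()[1].round(4))
go([0.589,-0.325,0.16],-100.5)"
python3 -m jog '[{"rot":[0,0,0],"travel":[0,0,0],"jaw":1},{"rot":[0,0,0],"travel":[0,0,0],"jaw":1},{"rot":[0,0,0],"travel":[0,0,0],"jaw":1}]' 20
```

```text
time: 4.1
position: [0.6285, -0.0665, 0.0111]
tool_rot: [-2.13, 0.196, 2.122]
ft_force: [-1.3, 0.1, -0.2]
grip_width: 0.449
[ 0.6285 -0.0665  0.0111]
[ 0.6285 -0.0665  0.0111]
[ 0.6285 -0.0665  0.0111]
[ 0.6285 -0.0665  0.0111]
t4.10 tcp [ 0.6285 -0.0665  0.0111] jaw yaw -100.5 F [-1.3  0.1 -0.2] w0.449
travel total(tool start axes, units) [-0.496  0.871 -0.029] rot total units [ 0.   -0.04 -0.  ]  alt [-3.6e+01  1.0e-02 -6.0e-02]
travel in target axes [-0.496  0.871 -0.028]
time: 4.4
position: [0.6292, -0.0665, 0.0116]
tool_rot: [-2.131, 0.196, 2.121]
ft_force: [0.5, 0.6, 0.6]
grip_width: 0.259
```

```bash
python3 -c "
from h import *
snap('top','t2.png',(190,150,350,300),4); snap('side','s2.png',(220,150,360,290),4)
print(ctrl.get_state()['grip_width'])"
```

```text
0.17039785632877874
```

View pics/t2.png

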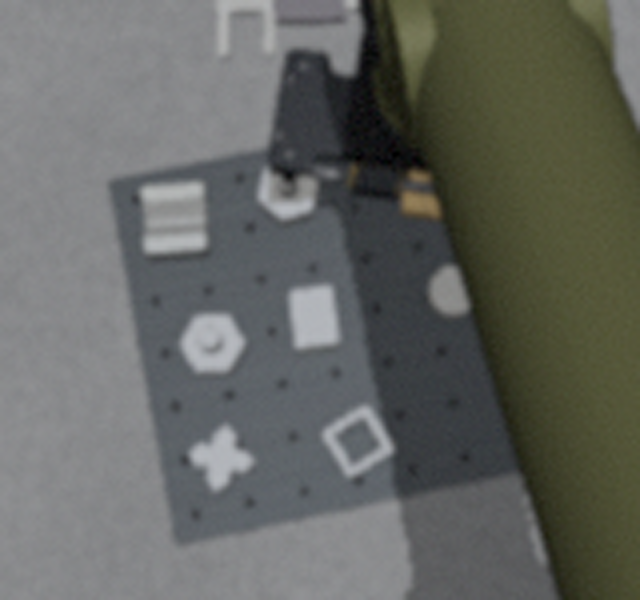

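View pics/s2.png

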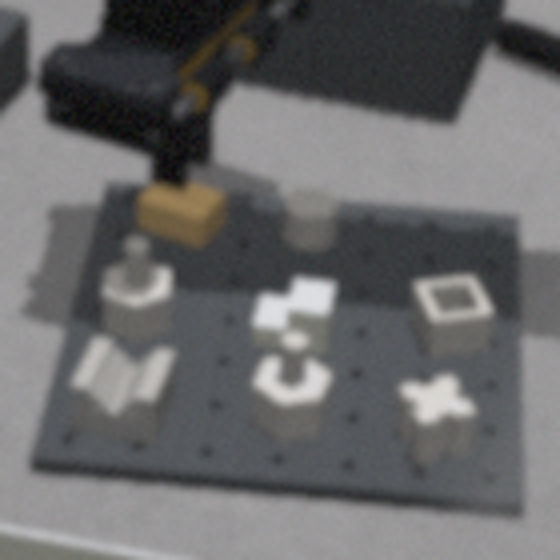

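```bash
python3 -c "
from h import *
s,p,r=st(); print(r.as_matrix().round(3))
print(w2pix('top',[p,[.6296,-.0699,.03],p+[0,0,.1]]),pix2w('top',(297,196),.03))
print(w2pix('side',[p,[.6296,-.0699,.03]]))
snap('wrist','w2.png',None,1.4)
"
```

```text
[[ 0.004 -0.182 -0.983]
 [-0.001 -0.983  0.182]
 [-1.     0.    -0.005]]
[[294.78210024 196.2952823 ]
 [296.35931215 194.49998183]
 [296.64956237 186.84129302]] [[ 0.62544233 -0.07145729  0.03      ]]
[[264.96255574 205.82142498]
 [265.31772167 198.62401589]]
```

View pics/w2.png

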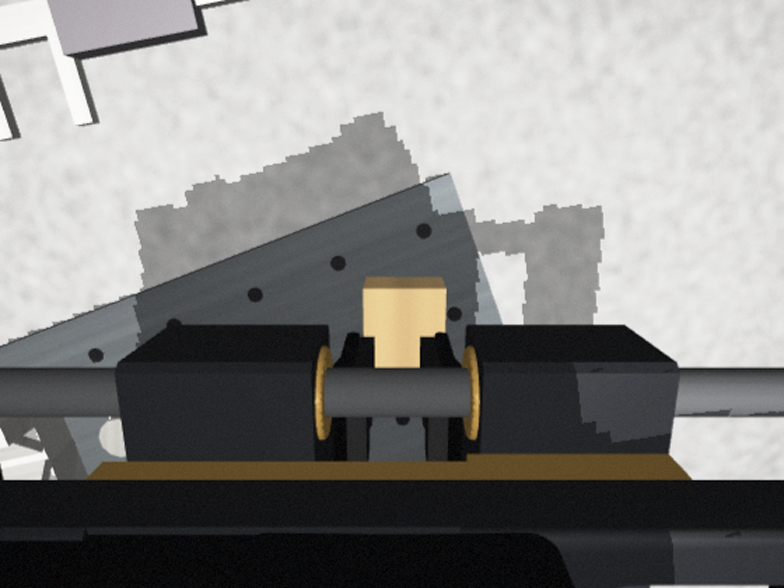

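```bash
python3 -c "
from h import *
s,p,r=st(); 
print(s['grip_width'],w2pix('wrist',[p,p+[0,0,.019]],(p,r))*1.4)
print(pix2w('wrist',np.array([(363,290),(446,290),(404,365)])/1.4,.03,(p,r)))
print(pix2w('wrist',np.array([(424,231),(338,263),(255,295)])/1.4,.01,(p,r)))
"
```

```text
0.13030427349459775 [[396.26078102 330.51737665]
 [396.18593949 346.58752757]]
[[ 0.6522997  -0.05871789  0.03      ]
 [ 0.64684211 -0.08813156  0.03      ]
 [ 0.62123571 -0.06807795  0.03      ]]
[[ 0.66660638 -0.08452702  0.01      ]
 [ 0.66032994 -0.04896021  0.01      ]
 [ 0.65364344 -0.01349735  0.01      ]]
```

```bash
python3 -c "
from h import *
snap('side','s3.png',(225,155,325,230),7); 
snap('wrist','w3.png',(180,170,400,330),3.5)
s,p,r=st(); print(s['grip_width'],(w2pix('side',[p,p+[0,0,.019],p+[0,0,.05]])-[225,155])*7)
"
```

```text
0.051778378270109525 [[279.9933352  355.9236531 ]
 [280.63950403 309.80982416]
 [281.72166702 232.58127857]]
```

View pics/s3.png

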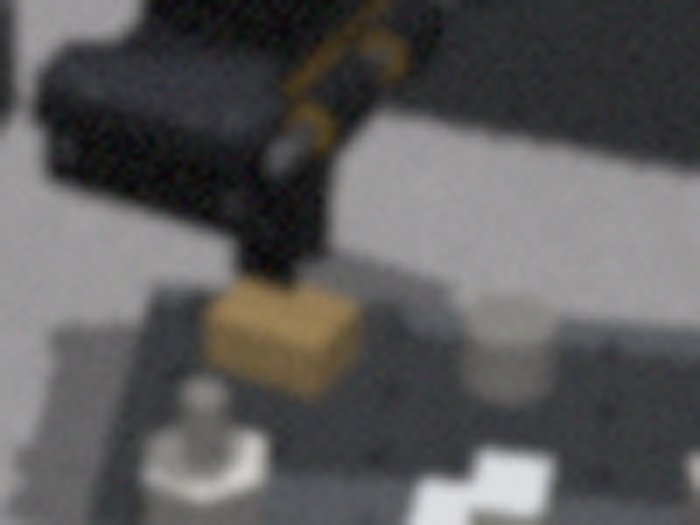

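View pics/w3.png

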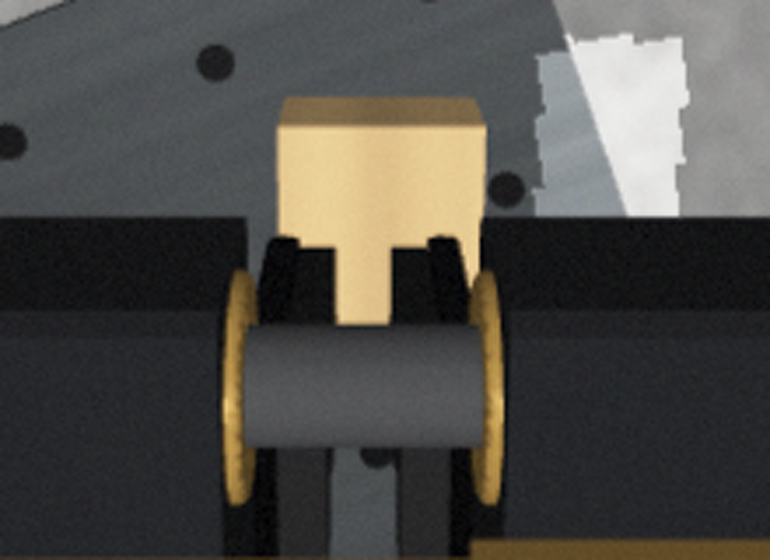

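```bash
python3 -m jog '[{"rot":[0,0,0],"travel":[0,0,0],"jaw":1},{"rot":[0,0,0],"travel":[0,0,0],"jaw":1},{"rot":[0,0,0],"travel":[-0.1,0,0],"jaw":1},{"rot":[0,0,0],"travel":[-0.1,0,0],"jaw":1},{"rot":[0,0,0],"travel":[0,0,0],"jaw":1}]' 20
python3 -c "
from h import *
snap('side','s4.png',(225,115,345,230),6); 
snap('wrist','w4.png',(180,130,400,330),3.5)
s,p,r=st(); print(s['grip_width'],(w2pix('side',[p,p+[0,0,.019],p+[0,0,.05]])-[225,115])*6,(w2pix('wrist',[p,p+[0,0,.019],p+[0,0,.05]],(p,r))-[180,130])*3.5)
"
```

```text
time: 5.15
position: [0.6322, -0.0662, 0.0762]
tool_rot: [-2.139, 0.196, 2.113]
ft_force: [1.1, 0.1, 0.8]
grip_width: 0.003
0.005528451084911379 [[241.17533023 415.74547178]
 [241.75929092 373.61112294]
 [242.73810649 302.98692346]] [[360.65183126 371.29653843]
 [360.49750731 411.28438034]
 [360.1698894  496.17549589]]
```

View pics/s4.png

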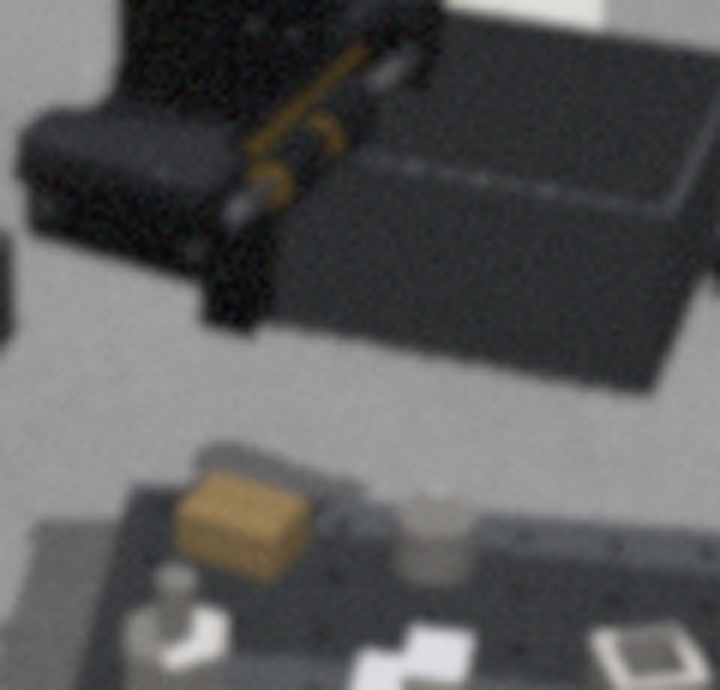

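View pics/w4.png

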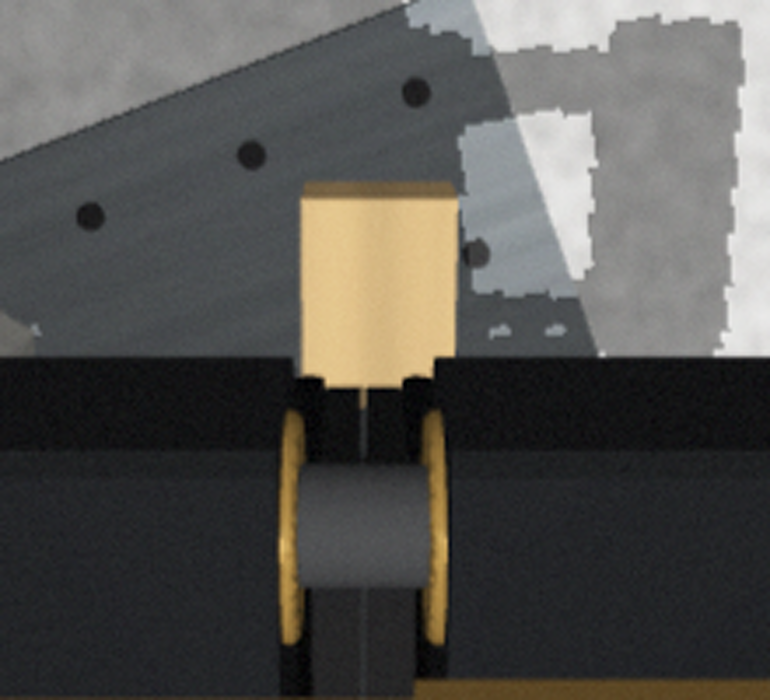

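```bash
python3 -c "
from h import *
s,p,r=st();print(p)
snap('side','s5.png',(225,125,305,205),9); 
s,p,r=st(); print(p,(w2pix('side',[p,p+[0,0,.019],p+[0,0,.038]])-[225,125])*9)
im=cv2.imread('pics/raw_s5.png')[125:205,225:305]; im=cv2.convertScaleAbs(cv2.resize(im,None,fx=9,fy=9,interpolation=cv2.INTER_CUBIC),alpha=2.2)
cv2.imwrite('pics/s5b.png',im)
rt=r.as_matrix()
for d in (0,.01,.02,.03,.04): print(d,w2pix('wrist',[p-d*rt[:,0]-.0095*rt[:,2],p-d*rt[:,0]+.0095*rt[:,2],p-d*rt[:,0]-.0095*rt[:,2]+.015*rt[:,1]],(p,r)).round(0).tolist())
im=cv2.imread('pics/raw_w4.png')[200:330,200:370]
cv2.imwrite('pics/w4b.png',cv2.convertScaleAbs(cv2.resize(im,None,fx=4.5,fy=4.5,interpolation=cv2.INTER_CUBIC),alpha=3))
"
```

```text
[ 0.62935201 -0.0665659   0.07228323]
[ 0.62841185 -0.06662835  0.07113135] [[365.3115664  537.9380905 ]
 [366.22330823 474.81086703]
 [367.15385386 410.38170495]]
0 [[283.0, 220.0], [283.0, 252.0], [310.0, 220.0]]
0.01 [[283.0, 225.0], [283.0, 258.0], [311.0, 225.0]]
0.02 [[283.0, 231.0], [283.0, 266.0], [312.0, 231.0]]
0.03 [[283.0, 237.0], [283.0, 274.0], [314.0, 237.0]]
0.04 [[283.0, 244.0], [283.0, 282.0], [316.0, 244.0]]
```

View pics/s5b.png

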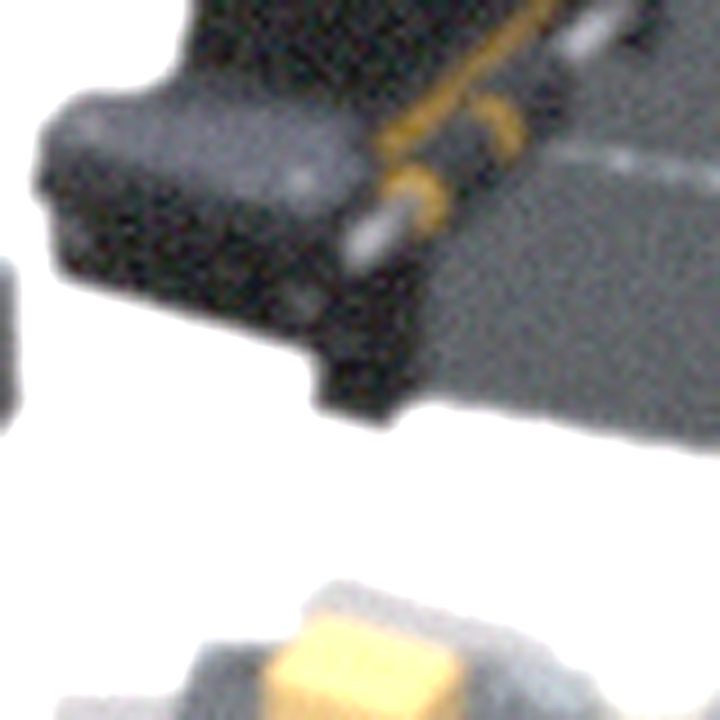

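View pics/w4b.png

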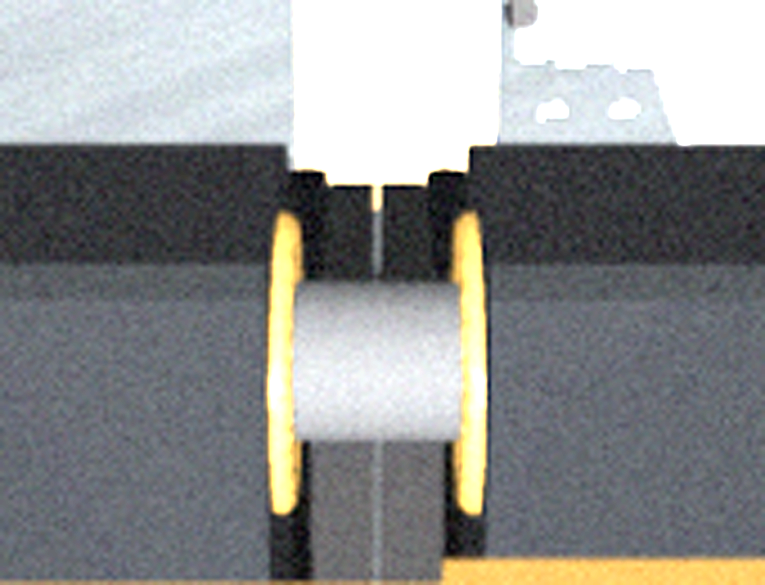

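```bash
python3 -c "
from h import *
s,p,r=st(); M=r.as_matrix(); print(p)
for d in (.03,.05,.07,.09,.11):
  for e in (.045,.095):
    P=[p-d*M[:,0]-e*M[:,1]+k*.0375*M[:,2] for k in (-1,1)]
    print(d,e,((w2pix('side',P)-[225,125])*9).round(0).tolist())
"
```

```text
[ 0.62841185 -0.06662835  0.07113135]
0.03 0.045 [[146.0, 483.0], [417.0, 567.0]]
0.03 0.095 [[39.0, 582.0], [317.0, 672.0]]
0.05 0.045 [[145.0, 413.0], [419.0, 497.0]]
0.05 0.095 [[37.0, 512.0], [317.0, 601.0]]
0.07 0.045 [[144.0, 342.0], [421.0, 425.0]]
0.07 0.095 [[34.0, 439.0], [318.0, 527.0]]
0.09 0.045 [[143.0, 270.0], [422.0, 352.0]]
0.09 0.095 [[32.0, 366.0], [319.0, 453.0]]
0.11 0.045 [[141.0, 196.0], [424.0, 276.0]]
0.11 0.095 [[29.0, 290.0], [320.0, 376.0]]
```

```bash
cat >> h.py <<'E'
OFF=0.037
_go=go
def go(tip,yawdeg):
    s,p,r=st(); tipnow=p-OFF*r.as_matrix()[:,0]
    print("tip now",tipnow.round(4)); _go(np.array(tip,float)-[0,0,OFF],yawdeg)
E
python3 -m jog '[{"rot":[0,0,0],"travel":[0,0,0],"jaw":-0.2},{"rot":[0,0,0],"travel":[0,0,0],"jaw":-0.2},{"rot":[0,0,0],"travel":[0,0,0],"jaw":-0.2},{"rot":[0,0,0],"travel":[0,0,0],"jaw":-0.2},{"rot":[0,0,0],"travel":[0,0,0],"jaw":-0.2},{"rot":[0,0,0],"travel":[0,0,0],"jaw":-0.2},{"rot":[0,0,0],"travel":[0,0,0],"jaw":-0.2}]' 20
python3 -c "
from h import *
go([0.6296,-0.0699,0.016],-100.5)"
```

```text
time: 6.0
position: [0.6288, -0.0665, 0.0715]
tool_rot: [-2.13, 0.196, 2.121]
ft_force: [-0.2, 0.8, 0.6]
grip_width: 0.544
tip now [ 0.6286 -0.0664  0.1085]
t6.00 tcp [ 0.6288 -0.0665  0.0715] jaw yaw -100.5 F [-0.2  0.8  0.6] w0.544
travel total(tool start axes, units) [ 0.308  0.011 -0.003] rot total units [ 0.   -0.05 -0.  ]  alt [-36.     0.    -0.08]
travel in target axes [ 0.308  0.011 -0.005]
```

```bash
python3 -m jog '[{"rot":[0,-0.05,0],"travel":[0.08,0.01,-0.005],"jaw":-0.2},{"rot":[0,0,0],"travel":[0.08,0,0],"jaw":-0.2},{"rot":[0,0,0],"travel":[0.08,0,0],"jaw":-0.2},{"rot":[0,0,0],"travel":[0.05,0,0],"jaw":-0.2},{"rot":[0,0,0],"travel":[0,0,0],"jaw":-0.2},{"rot":[0,0,0],"travel":[0,0,0],"jaw":-0.2},{"rot":[0,0,0],"travel":[0,0,0],"jaw":-0.2}]' 20
python3 -c "
from h import *
go([0.6296,-0.0699,0.016],-100.5)"
```

```text
time: 6.7
position: [0.6311, -0.0696, -0.014]
tool_rot: [-2.128, 0.195, 2.123]
ft_force: [-0.8, 0.1, 0.2]
grip_width: 0.599
tip now [ 0.631  -0.0696  0.023 ]
t6.70 tcp [ 0.6311 -0.0696 -0.014 ] jaw yaw -100.5 F [-0.8  0.1  0.2] w0.599
travel total(tool start axes, units) [0.023 0.002 0.005] rot total units [ 0.   -0.03  0.  ]  alt [-36.    -0.    -0.04]
travel in target axes [0.023 0.002 0.005]
```

```bash
python3 -m jog '[{"rot":[0,0,0],"travel":[0.024,0,0],"jaw":0.2},{"rot":[0,0,0],"travel":[0,0,0],"jaw":1},{"rot":[0,0,0],"travel":[0,0,0],"jaw":1},{"rot":[0,0,0],"travel":[0,0,0],"jaw":1},{"rot":[0,0,0],"travel":[0,0,0],"jaw":1},{"rot":[0,0,0],"travel":[0,0,0],"jaw":1}]' 25
python3 -c "
from h import *
snap('side','s6.png',(225,155,325,230),7);
go([0.589,-0.325,0.17],-100.5)"
```

```text
time: 7.3
position: [0.6299, -0.0697, -0.0225]
tool_rot: [-2.126, 0.195, 2.125]
ft_force: [0.6, 0.1, 0.2]
grip_width: 0.342
tip now [ 0.6299 -0.0697  0.0145]
t7.35 tcp [ 0.6299 -0.0697 -0.0225] jaw yaw -100.5 F [-0.  -0.3 -0.3] w0.342
travel total(tool start axes, units) [-0.518  0.862 -0.021] rot total units [ 0. -0. -0.]  alt [-36.   0.  -0.]
travel in target axes [-0.518  0.862 -0.021]
```

View pics/s6.png

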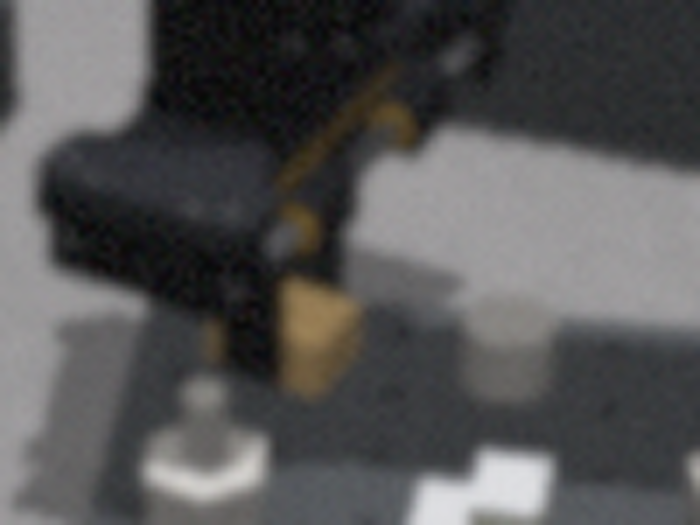

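```bash
python3 -m jog '[{"rot":[0,0,0],"travel":[-0.15,0,0],"jaw":1},{"rot":[0,0,0],"travel":[-0.15,0.02,0],"jaw":1},{"rot":[0,0,0],"travel":[-0.12,0.14,-0.003],"jaw":1},{"rot":[0,0,0],"travel":[0,0.14,-0.003],"jaw":1},{"rot":[0,0,0],"travel":[0,0.14,-0.003],"jaw":1},{"rot":[0,0,0],"travel":[0,0.14,-0.003],"jaw":1},{"rot":[0,0,0],"travel":[0,0.14,-0.003],"jaw":1},{"rot":[0,0,0],"travel":[0,0.14,-0.003],"jaw":1}]' 25
python3 -c "
from h import *
go([0.589,-0.325,0.075],-100.5)"
```

```text
time: 8.15
position: [0.5883, -0.3221, 0.1]
tool_rot: [-2.126, 0.196, 2.125]
ft_force: [0.6, -0.2, -0.1]
grip_width: 0.338
tip now [ 0.5883 -0.3221  0.137 ]
t8.15 tcp [ 0.5883 -0.3221  0.1   ] jaw yaw -100.5 F [ 0.6 -0.2 -0.1] w0.338
travel total(tool start axes, units) [ 0.207  0.009 -0.004] rot total units [ 0. -0. -0.]  alt [-3.6e+01  1.0e-02 -0.0e+00]
travel in target axes [ 0.207  0.009 -0.004]
```

```bash
python3 -m jog '[{"rot":[0,0,0],"travel":[0.1,0,0],"jaw":1},{"rot":[0,0,0],"travel":[0.1,0,0],"jaw":1},{"rot":[0,0,0],"travel":[0,0,0],"jaw":1},{"rot":[0,0,0],"travel":[0,0,0],"jaw":-0.2},{"rot":[0,0,0],"travel":[0,0,0],"jaw":-0.2},{"rot":[0,0,0],"travel":[0,0,0],"jaw":-0.2},{"rot":[0,0,0],"travel":[-0.12,0,0],"jaw":-0.2},{"rot":[0,0,0],"travel":[-0.15,0,0],"jaw":-0.2}]' 25
python3 -c "
from h import *
snap('top','t6.png',(200,150,440,330),3.3)
go([0.555,-0.083,0.17],-100.5)"
```

```text
time: 8.95
position: [0.5876, -0.3198, 0.1207]
tool_rot: [-2.122, 0.193, 2.128]
ft_force: [0.1, -0.8, -0.2]
grip_width: 0.59
tip now [ 0.5927 -0.3215  0.1686]
t9.00 tcp [ 0.5931 -0.3217  0.1316] jaw yaw -100.5 F [ 3.  -0.8  6. ] w0.595
travel total(tool start axes, units) [-0.011 -0.759  0.27 ] rot total units [ 0.01 -0.13 -0.05]  alt [-35.99   0.07  -0.21]
travel in target axes [-0.005 -0.759  0.27 ]
```

View pics/t6.png

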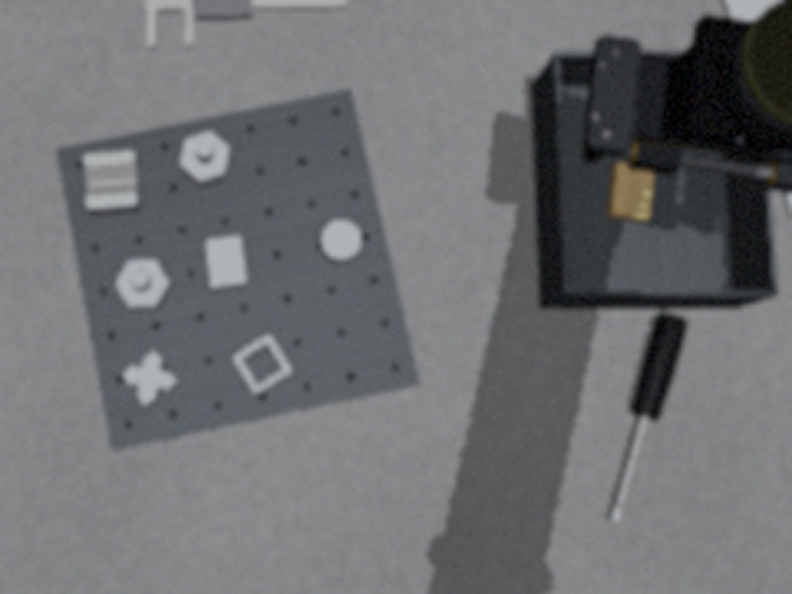

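```bash
python3 -m jog '[{"rot":[0,0,0],"travel":[0,-0.12,0.04],"jaw":-0.2},{"rot":[0,-0.1,-0.05],"travel":[0,-0.14,0.05],"jaw":-0.2},{"rot":[0,0,0],"travel":[0,-0.14,0.05],"jaw":-0.2},{"rot":[0,0,0],"travel":[0,-0.14,0.05],"jaw":-0.2},{"rot":[0,0,0],"travel":[0,-0.14,0.05],"jaw":-0.2},{"rot":[0,0,0],"travel":[0.12,-0.08,0.03],"jaw":-0.2},{"rot":[0,0,0],"travel":[0.13,0,0],"jaw":-0.2},{"rot":[0,0,0],"travel":[0,0,0],"jaw":-0.2}]' 25
python3 -c "
from h import *
go([0.555,-0.083,0.016],-100.5)"
```

```text
time: 9.8
position: [0.5465, -0.0797, 0.0439]
tool_rot: [-2.109, 0.187, 2.141]
ft_force: [-1.2, -0.9, -0.2]
grip_width: 0.602
tip now [ 0.547  -0.0799  0.0809]
t9.80 tcp [ 0.5465 -0.0797  0.0439] jaw yaw -100.3 F [-1.2 -0.9 -0.2] w0.602
travel total(tool start axes, units) [ 0.216  0.006 -0.033] rot total units [0.03 0.18 0.04]  alt [-35.96  -0.07   0.28]
travel in target axes [ 0.216  0.006 -0.03 ]
```

```bash
python3 -m jog '[{"rot":[0,0.15,0.04],"travel":[0.04,0.005,-0.02],"jaw":-0.2},{"rot":[0,0,0],"travel":[0.08,0,0],"jaw":-0.2},{"rot":[0,0,0],"travel":[0.07,0,0],"jaw":-0.2},{"rot":[0,0,0],"travel":[0,0,0],"jaw":-0.2},{"rot":[0,0,0],"travel":[0,0,0],"jaw":-0.2},{"rot":[0,0,0],"travel":[0,0,0],"jaw":-0.2}]' 25
python3 -c "
from h import *
go([0.555,-0.083,0.016],-100.5)"
```

```text
time: 10.4
position: [0.5577, -0.0841, -0.0079]
tool_rot: [-2.133, 0.196, 2.117]
ft_force: [0.3, 1.1, -0.1]
grip_width: 0.6
tip now [ 0.5574 -0.0841  0.0291]
t10.40 tcp [ 0.5577 -0.0841 -0.0079] jaw yaw -100.5 F [ 0.3  1.1 -0.1] w0.600
travel total(tool start axes, units) [ 0.044 -0.002  0.01 ] rot total units [-0.01 -0.09  0.01]  alt [3.599e+01 1.000e-02 1.400e-01]
travel in target axes [ 0.044 -0.002  0.009]
```

```bash
python3 -m jog '[{"rot":[0,-0.08,0],"travel":[0.044,0,0.008],"jaw":-0.2},{"rot":[0,0,0],"travel":[0,0,0],"jaw":-0.2},{"rot":[0,0,0],"travel":[0,0,0],"jaw":0.3},{"rot":[0,0,0],"travel":[0,0,0],"jaw":1},{"rot":[0,0,0],"travel":[0,0,0],"jaw":1},{"rot":[0,0,0],"travel":[0,0,0],"jaw":1},{"rot":[0,0,0],"travel":[0,0,0],"jaw":1}]' 25
python3 -c "
from h import *
go([0.60,-0.31,0.15],-100.5)"
```

```text
time: 11.1
position: [0.5537, -0.0831, -0.0231]
tool_rot: [-2.123, 0.194, 2.127]
ft_force: [-0.5, 0.1, 0.8]
grip_width: 0.358
tip now [ 0.5537 -0.0831  0.0139]
t11.10 tcp [ 0.5537 -0.0831 -0.0231] jaw yaw -100.5 F [-0.5  0.1  0.8] w0.358
travel total(tool start axes, units) [-0.455  0.715 -0.289] rot total units [0.   0.03 0.01]  alt [-3.6e+01 -1.0e-02  4.0e-02]
travel in target axes [-0.454  0.716 -0.29 ]
```

```bash
python3 -m jog '[{"rot":[0,0,0],"travel":[-0.15,0,0],"jaw":1},{"rot":[0,0,0],"travel":[-0.15,0,0],"jaw":1},{"rot":[0,0,0],"travel":[-0.1,0.12,-0.05],"jaw":1},{"rot":[0,0,0],"travel":[0,0.12,-0.05],"jaw":1},{"rot":[0,0,0],"travel":[0,0.12,-0.05],"jaw":1},{"rot":[0,0,0],"travel":[0,0.12,-0.05],"jaw":1},{"rot":[0,0,0],"travel":[0,0.12,-0.05],"jaw":1},{"rot":[0,0,0],"travel":[0,0.12,-0.045],"jaw":1}]' 25
python3 -c "
from h import *
go([0.60,-0.31,0.08],-100.5)"
```

```text
time: 11.9
position: [0.6016, -0.3134, 0.0961]
tool_rot: [-2.122, 0.194, 2.128]
ft_force: [0.5, -0.4, -0.3]
grip_width: 0.362
tip now [ 0.6017 -0.3134  0.1331]
t11.90 tcp [ 0.6016 -0.3134  0.0961] jaw yaw -100.5 F [ 0.5 -0.4 -0.3] w0.362
travel total(tool start axes, units) [ 0.177 -0.01   0.007] rot total units [0.   0.03 0.01]  alt [-3.6e+01 -1.0e-02  5.0e-02]
travel in target axes [ 0.177 -0.01   0.007]
```

```bash
python3 -m jog '[{"rot":[0,0,0],"travel":[0.1,0,0],"jaw":1},{"rot":[0,0,0],"travel":[0.075,0,0],"jaw":1},{"rot":[0,0,0],"travel":[0,0,0],"jaw":1},{"rot":[0,0,0],"travel":[0,0,0],"jaw":-0.2},{"rot":[0,0,0],"travel":[0,0,0],"jaw":-0.2},{"rot":[0,0,0],"travel":[0,0,0],"jaw":-0.2},{"rot":[-0.8,0,0],"travel":[-0.12,0,0],"jaw":-0.2},{"rot":[-0.8,0,0],"travel":[-0.15,0,0],"jaw":-0.2}]' 25
python3 -c "
from h import *
snap('top','t7.png',(200,150,440,330),3.3)
go([0.5345,0.008,0.15],-84)"
```

```text
time: 12.7
position: [0.6002, -0.3112, 0.1245]
tool_rot: [-2.194, 0.041, 2.206]
ft_force: [1.4, 0.2, -0.1]
grip_width: 0.591
tip now [ 0.6054 -0.3128  0.1723]
t12.75 tcp [ 0.6057 -0.313   0.1353] jaw yaw -92.2 F [ 2.9 -0.1  6.4] w0.593
travel total(tool start axes, units) [ 0.068 -1.06   0.278] rot total units [-1.63 -0.09 -0.05]  alt [34.37 -0.08  0.13]
travel in target axes [ 0.074 -1.089  0.124]
```

View pics/t7.png

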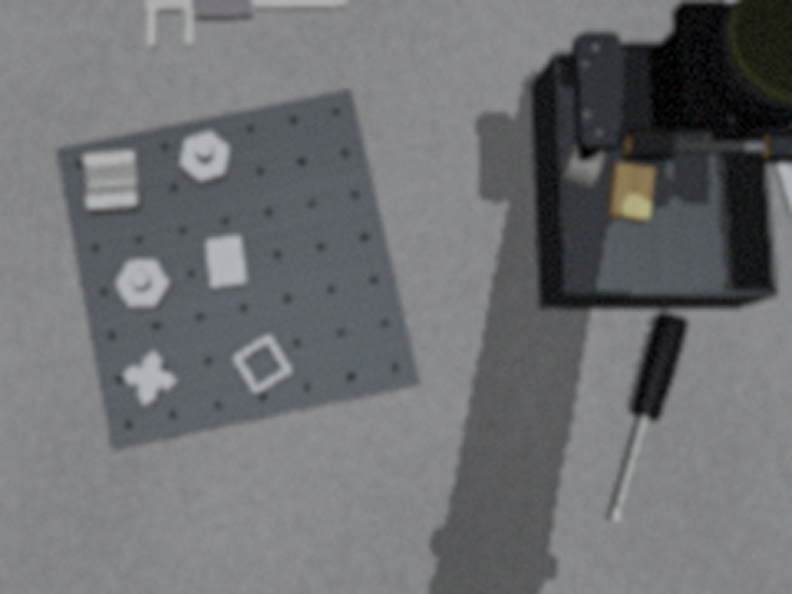

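```bash
python3 -m jog '[{"rot":[-0.8,0,0],"travel":[0,-0.13,0.025],"jaw":0.1},{"rot":[-0.8,0,0],"travel":[0,-0.14,0.02],"jaw":0.1},{"rot":[0,0,0],"travel":[0,-0.14,0.015],"jaw":0.1},{"rot":[0,0,0],"travel":[0,-0.14,0.015],"jaw":0.1},{"rot":[0,0,0],"travel":[0,-0.14,0.015],"jaw":0.1},{"rot":[0,0,0],"travel":[0,-0.14,0.015],"jaw":0.1},{"rot":[0,0,0],"travel":[0,-0.14,0.015],"jaw":0.1},{"rot":[0,0,0],"travel":[0.07,-0.11,0.01],"jaw":0.1}]' 25
python3 -c "
from h import *
go([0.5345,0.008,0.016],-84)"
```

```text
time: 13.55
position: [0.5423, 0.012, 0.108]
tool_rot: [2.177, 0.106, -2.165]
ft_force: [1.0, -0.0, -0.1]
grip_width: 0.447
tip now [0.5421 0.012  0.145 ]
t13.55 tcp [0.5423 0.012  0.108 ] jaw yaw -84.4 F [ 1.  -0.  -0.1] w0.447
travel total(tool start axes, units) [0.43  0.01  0.029] rot total units [-0.08 -0.06 -0.01]  alt [ 3.592e+01 -2.000e-02  1.000e-01]
travel in target axes [0.43  0.011 0.027]
```

```bash
python3 -m jog '[{"rot":[-0.08,0,0],"travel":[0.1,0.01,0.02],"jaw":0.1},{"rot":[0,0,0],"travel":[0.12,0,0],"jaw":0.1},{"rot":[0,0,0],"travel":[0.1,0,0],"jaw":0.1},{"rot":[0,0,0],"travel":[0,0,0],"jaw":0.1},{"rot":[0,0,0],"travel":[0,0,0],"jaw":0.1},{"rot":[0,0,0],"travel":[0,0,0],"jaw":0.1}]' 25
python3 -c "
from h import *
go([0.5345,0.008,0.016],-84)"
```

```text
time: 14.15
position: [0.536, 0.0056, 0.0106]
tool_rot: [2.17, 0.113, -2.167]
ft_force: [0.0, 0.1, 0.3]
grip_width: 0.448
tip now [0.536  0.0055 0.0476]
t14.15 tcp [0.536  0.0056 0.0106] jaw yaw -84.1 F [0.  0.1 0.3] w0.448
travel total(tool start axes, units) [ 0.105 -0.009  0.004] rot total units [-0.02 -0.02  0.01]  alt [3.598e+01 1.000e-02 3.000e-02]
travel in target axes [ 0.105 -0.009  0.004]
```

```bash
python3 -m jog '[{"rot":[0,0,0],"travel":[0.05,-0.008,0.004],"jaw":0.1},{"rot":[0,0,0],"travel":[0.052,0,0],"jaw":0.1},{"rot":[0,0,0],"travel":[0,0,0],"jaw":0.1},{"rot":[0,0,0],"travel":[0,0,0],"jaw":0.1},{"rot":[0,0,0],"travel":[0,0,0],"jaw":1},{"rot":[0,0,0],"travel":[0,0,0],"jaw":1},{"rot":[0,0,0],"travel":[0,0,0],"jaw":1}]' 25
python3 -c "
from h import *
go([0.57,-0.335,0.15],-84)"
```

```text
time: 14.85
position: [0.5329, 0.0077, -0.0218]
tool_rot: [2.167, 0.113, -2.171]
ft_force: [-0.1, -0.5, -0.3]
grip_width: 0.32
tip now [0.533  0.0077 0.0152]
t14.85 tcp [ 0.5329  0.0077 -0.0218] jaw yaw -84.1 F [-0.1 -0.5 -0.3] w0.320
travel total(tool start axes, units) [-0.451  1.148 -0.005] rot total units [-0.02  0.02  0.02]  alt [ 3.598e+01  3.000e-02 -3.000e-02]
travel in target axes [-0.449  1.149 -0.004]
```

```bash
python3 -m jog '[{"rot":[0,0,0],"travel":[-0.15,0,0],"jaw":1},{"rot":[0,0,0],"travel":[-0.15,0,0],"jaw":1},{"rot":[0,0,0],"travel":[-0.1,0.12,0],"jaw":1},{"rot":[0,0,0],"travel":[0,0.15,0],"jaw":1},{"rot":[0,0,0],"travel":[0,0.15,0],"jaw":1},{"rot":[0,0,0],"travel":[0,0.15,0],"jaw":1},{"rot":[0,0,0],"travel":[0,0.15,0],"jaw":1},{"rot":[0,0,0],"travel":[0,0.15,0],"jaw":1}]' 25
python3 -m jog '[{"rot":[0,0,0],"travel":[0,0.15,0],"jaw":1},{"rot":[0,0,0],"travel":[0,0.12,0],"jaw":1},{"rot":[0,0,0],"travel":[0,0,0],"jaw":1}]' 25
python3 -c "
from h import *
go([0.57,-0.335,0.08],-84)"
```

```text
time: 15.65
position: [0.5596, -0.2542, 0.0977]
tool_rot: [2.167, 0.112, -2.171]
ft_force: [1.3, 0.5, -1.2]
grip_width: 0.318
time: 15.95
position: [0.566, -0.341, 0.0964]
tool_rot: [2.169, 0.1, -2.177]
ft_force: [-1.1, -1.3, -1.4]
grip_width: 0.315
tip now [ 0.5661 -0.341   0.1334]
t15.95 tcp [ 0.566  -0.341   0.0964] jaw yaw -84.7 F [-1.1 -1.3 -1.4] w0.315
travel total(tool start axes, units) [ 0.178 -0.019 -0.016] rot total units [-0.13  0.04 -0.02]  alt [ 3.587e+01 -3.000e-02 -6.000e-02]
travel in target axes [ 0.178 -0.019 -0.016]
```

```bash
python3 -m jog '[{"rot":[0,0,0],"travel":[0.1,0,0],"jaw":1},{"rot":[0,0,0],"travel":[0.075,0,0],"jaw":1},{"rot":[0,0,0],"travel":[0,0,0],"jaw":1},{"rot":[0,0,0],"travel":[0,0,0],"jaw":-0.1},{"rot":[0,0,0],"travel":[0,0,0],"jaw":-0.1},{"rot":[0,0,0],"travel":[0,0,0],"jaw":-0.1},{"rot":[-0.9,0,0],"travel":[-0.12,0,0],"jaw":-0.1},{"rot":[-0.9,0,0],"travel":[-0.15,0,0],"jaw":-0.1}]' 25
python3 -c "
from h import *
snap('top','t8.png',(200,150,440,330),3.3)
go([0.4584,-0.0177,0.15],-61)"
```

```text
time: 16.75
position: [0.5667, -0.3322, 0.1255]
tool_rot: [2.077, 0.28, -2.088]
ft_force: [0.7, -0.2, 0.8]
grip_width: 0.545
tip now [ 0.5718 -0.334   0.173 ]
t16.80 tcp [ 0.5721 -0.3342  0.136 ] jaw yaw -74.7 F [ 4.2 -0.7  5.9] w0.544
travel total(tool start axes, units) [ 0.069 -1.118  0.088] rot total units [-2.75 -0.06 -0.08]  alt [33.25 -0.12  0.08]
travel in target axes [ 0.077 -1.106 -0.18 ]
```

View pics/t8.png

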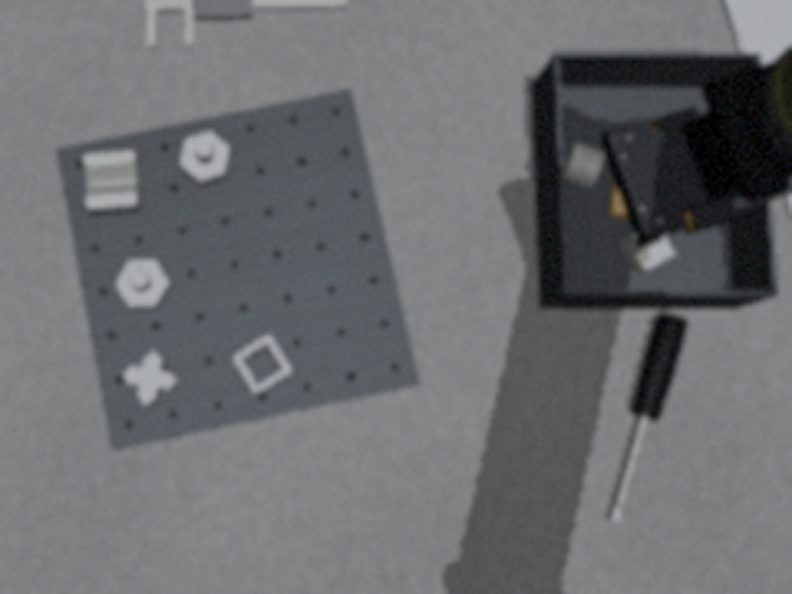

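```bash
python3 -m jog '[{"rot":[-0.92,0,0],"travel":[0,-0.14,0.01],"jaw":-0.1},{"rot":[-0.92,0,0],"travel":[0,-0.15,0],"jaw":-0.1},{"rot":[-0.92,0,0],"travel":[0,-0.15,-0.012],"jaw":-0.1},{"rot":[0,0,0],"travel":[0,-0.15,-0.024],"jaw":-0.1},{"rot":[0,0,0],"travel":[0,-0.15,-0.024],"jaw":-0.1},{"rot":[0,0,0],"travel":[0,-0.15,-0.024],"jaw":-0.1},{"rot":[0,0,0],"travel":[0,-0.15,-0.024],"jaw":-0.1},{"rot":[0,0,0],"travel":[0.05,-0.07,-0.02],"jaw":-0.1}]' 25
python3 -m jog '[{"rot":[0,0,0],"travel":[0.1,0,0],"jaw":-0.1},{"rot":[0,0,0],"travel":[0.1,0,0],"jaw":-0.1},{"rot":[0,0,0],"travel":[0,0,0],"jaw":-0.1},{"rot":[0,0,0],"travel":[0,0,0],"jaw":-0.1}]' 25
python3 -c "
from h import *
go([0.4584,-0.0177,0.016],-60.5)"
```

```text
time: 17.6
position: [0.4589, -0.0113, 0.1135]
tool_rot: [1.938, 0.497, -1.936]
ft_force: [0.2, -0.8, 0.8]
grip_width: 0.547
time: 18.0
position: [0.4584, -0.0145, 0.0523]
tool_rot: [1.94, 0.499, -1.943]
ft_force: [0.2, 0.4, 0.9]
grip_width: 0.547
tip now [ 0.4585 -0.0145  0.0893]
t18.00 tcp [ 0.4584 -0.0145  0.0523] jaw yaw -61.3 F [0.2 0.4 0.9] w0.547
travel total(tool start axes, units) [0.244 0.01  0.005] rot total units [-0.15  0.01  0.03]  alt [ 3.585e+01  4.000e-02 -2.000e-02]
travel in target axes [0.244 0.009 0.005]
```

```bash
python3 -m jog '[{"rot":[-0.1,0,0],"travel":[0.12,0.009,0.005],"jaw":-0.1},{"rot":[0,0,0],"travel":[0.12,0,0],"jaw":-0.1},{"rot":[0,0,0],"travel":[0,0,0],"jaw":-0.1},{"rot":[0,0,0],"travel":[0,0,0],"jaw":-0.1},{"rot":[0,0,0],"travel":[0,0,0],"jaw":1},{"rot":[0,0,0],"travel":[0,0,0],"jaw":1},{"rot":[0,0,0],"travel":[0,0,0],"jaw":1},{"rot":[0,0,0],"travel":[0,0,0],"jaw":1}]' 25
python3 -c "
from h import *
go([0.57,-0.31,0.15],-61)"
```

```text
time: 18.8
position: [0.4593, -0.0181, -0.0189]
tool_rot: [1.935, 0.504, -1.935]
ft_force: [-1.6, 0.0, 8.2]
grip_width: 0.384
tip now [ 0.4593 -0.0181  0.0181]
t18.80 tcp [ 0.4593 -0.0181 -0.0189] jaw yaw -60.8 F [-1.6  0.   8.2] w0.384
travel total(tool start axes, units) [-0.44   1.029  0.152] rot total units [ 0.04  0.   -0.  ]  alt [-35.96   0.     0.  ]
travel in target axes [-0.44   1.03   0.149]
```

```bash
python3 -c "
from h import *
go([0.535,-0.29,0.15],-61)"
python3 -m jog '[{"rot":[0,0,0],"travel":[-0.15,0,0],"jaw":1},{"rot":[0,0,0],"travel":[-0.15,0,0],"jaw":1},{"rot":[0,0,0],"travel":[-0.14,0.1,0.02],"jaw":1},{"rot":[0,0,0],"travel":[0,0.15,0.03],"jaw":1},{"rot":[0,0,0],"travel":[0,0.15,0.03],"jaw":1},{"rot":[0,0,0],"travel":[0,0.15,0.03],"jaw":1},{"rot":[0,0,0],"travel":[0,0.15,0.03],"jaw":1},{"rot":[0,0,0],"travel":[0,0.15,0.03],"jaw":1}]' 25
python3 -c "
from h import *
go([0.535,-0.29,0.08],-61)"
```

```text
tip now [ 0.4593 -0.0181  0.0181]
t18.80 tcp [ 0.4593 -0.0181 -0.0189] jaw yaw -60.8 F [-1.6  0.   8.2] w0.384
travel total(tool start axes, units) [-0.44   0.914  0.222] rot total units [ 0.04  0.   -0.  ]  alt [-35.96   0.     0.  ]
travel in target axes [-0.44   0.915  0.219]
time: 19.6
position: [0.538, -0.2666, 0.1097]
tool_rot: [1.934, 0.505, -1.938]
ft_force: [0.5, 1.2, 0.3]
grip_width: 0.39
tip now [ 0.538  -0.2666  0.1467]
t19.60 tcp [ 0.538  -0.2666  0.1097] jaw yaw -60.8 F [0.5 1.2 0.3] w0.390
travel total(tool start axes, units) [0.222 0.064 0.046] rot total units [0.04 0.02 0.02]  alt [-3.596e+01 -3.000e-02  3.000e-02]
travel in target axes [0.222 0.064 0.046]
```

```bash
python3 -m jog '[{"rot":[0,0,0],"travel":[0,0.1,0.05],"jaw":1},{"rot":[0,0,0],"travel":[0.1,0,0],"jaw":1},{"rot":[0,0,0],"travel":[0.1,0,0],"jaw":1},{"rot":[0,0,0],"travel":[0,0,0],"jaw":1},{"rot":[0,0,0],"travel":[0,0,0],"jaw":-0.1},{"rot":[0,0,0],"travel":[0,0,0],"jaw":-0.1},{"rot":[0,0,0],"travel":[0,0,0],"jaw":-0.1},{"rot":[0,0,0],"travel":[-0.12,0,0],"jaw":-0.1}]' 25
python3 -m jog '[{"rot":[0,0,0],"travel":[-0.16,0,0],"jaw":0},{"rot":[0,0,0],"travel":[0,-0.1,0],"jaw":0}]' 25
python3 -c "
from h import *
snap('top','t9.png',(200,150,440,330),3.3)
go([0.4503,0.0695,0.15],-57)"
```

```text
time: 20.4
position: [0.5363, -0.2969, 0.0827]
tool_rot: [1.931, 0.512, -1.945]
ft_force: [-0.2, -0.7, -0.3]
grip_width: 0.543
time: 20.6
position: [0.5303, -0.2763, 0.1413]
tool_rot: [1.943, 0.491, -1.926]
ft_force: [0.7, -0.2, 0.1]
grip_width: 0.508
tip now [ 0.5262 -0.2676  0.1752]
t20.65 tcp [ 0.5263 -0.2676  0.1382] jaw yaw -60.6 F [-1.8  5.6 -2.1] w0.501
travel total(tool start axes, units) [ 0.083 -1.103 -0.331] rot total units [-0.72 -0.02 -0.02]  alt [ 3.528e+01 -3.000e-02  3.000e-02]
travel in target axes [ 0.084 -1.08  -0.4  ]
```

View pics/t9.png

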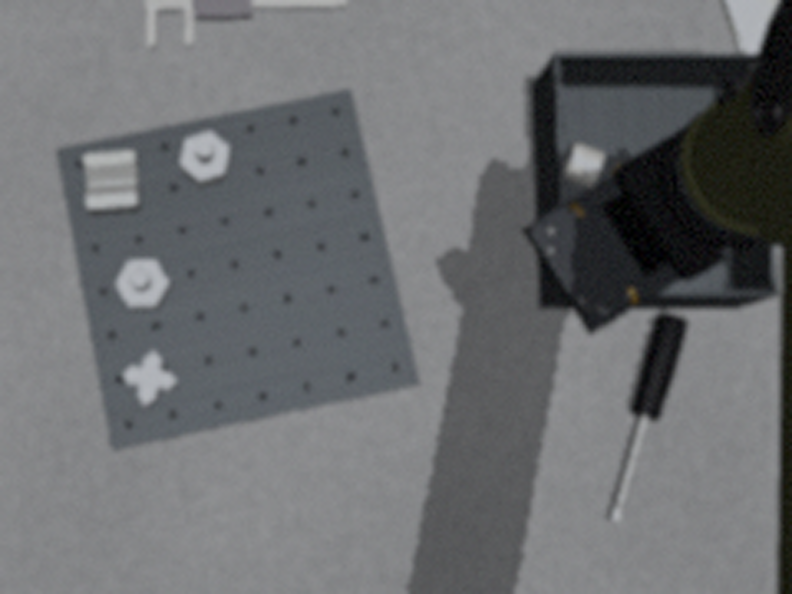

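```bash
python3 -m jog '[{"rot":[-0.36,0,0],"travel":[0,-0.14,-0.04],"jaw":0},{"rot":[-0.36,0,0],"travel":[0,-0.14,-0.05],"jaw":0},{"rot":[0,0,0],"travel":[0,-0.14,-0.053],"jaw":0},{"rot":[0,0,0],"travel":[0,-0.14,-0.053],"jaw":0},{"rot":[0,0,0],"travel":[0,-0.14,-0.053],"jaw":0},{"rot":[0,0,0],"travel":[0,-0.14,-0.053],"jaw":0},{"rot":[0,0,0],"travel":[0,-0.14,-0.053],"jaw":0},{"rot":[0,0,0],"travel":[0.05,-0.09,-0.04],"jaw":0}]' 25
python3 -m jog '[{"rot":[0,0,0],"travel":[0.1,0,0],"jaw":0},{"rot":[0,0,0],"travel":[0.1,0,0],"jaw":0},{"rot":[0,0,0],"travel":[0,0,0],"jaw":0},{"rot":[0,0,0],"travel":[0,0,0],"jaw":0}]' 25
python3 -c "
from h import *
go([0.4503,0.0695,0.018],-57)"
```

```text
time: 21.45
position: [0.4551, 0.0667, 0.1208]
tool_rot: [1.895, 0.558, -1.892]
ft_force: [0.7, -0.0, -0.7]
grip_width: 0.499
time: 21.85
position: [0.4542, 0.064, 0.0596]
tool_rot: [1.895, 0.562, -1.899]
ft_force: [0.5, 0.6, 0.1]
grip_width: 0.499
tip now [0.4543 0.0639 0.0966]
t21.85 tcp [0.4542 0.064  0.0596] jaw yaw -57.1 F [0.5 0.6 0.1] w0.499
travel total(tool start axes, units) [ 0.262 -0.022  0.001] rot total units [-0.02  0.01  0.03]  alt [ 3.597e+01  5.000e-02 -2.000e-02]
travel in target axes [ 0.262 -0.022  0.001]
```

```bash
python3 -m jog '[{"rot":[0,0,0],"travel":[0.13,-0.02,0],"jaw":0},{"rot":[0,0,0],"travel":[0.13,0,0],"jaw":0},{"rot":[0,0,0],"travel":[0,0,0],"jaw":0},{"rot":[0,0,0],"travel":[0,0,0],"jaw":0},{"rot":[0,0,0],"travel":[0,0,0],"jaw":1},{"rot":[0,0,0],"travel":[0,0,0],"jaw":1},{"rot":[0,0,0],"travel":[0,0,0],"jaw":1},{"rot":[0,0,0],"travel":[0,0,0],"jaw":1}]' 25
python3 -c "
from h import *
go([0.60,-0.35,0.15],-57)"
```

```text
time: 22.65
position: [0.4525, 0.0683, -0.0172]
tool_rot: [1.897, 0.558, -1.896]
ft_force: [-1.2, 0.0, 9.4]
grip_width: 0.344
tip now [0.4524 0.0683 0.0198]
t22.65 tcp [ 0.4525  0.0683 -0.0172] jaw yaw -57.2 F [-1.2  0.   9.4] w0.344
travel total(tool start axes, units) [-0.434  1.439  0.341] rot total units [-0.04 -0.01 -0.  ]  alt [ 3.596e+01 -0.000e+00  1.000e-02]
travel in target axes [-0.434  1.437  0.347]
```

```bash
python3 -m jog '[{"rot":[0,0,0],"travel":[-0.15,0,0],"jaw":1},{"rot":[0,0,0],"travel":[-0.15,0,0],"jaw":1},{"rot":[0,0,0],"travel":[-0.14,0.13,0.03],"jaw":1},{"rot":[0,0,0],"travel":[0,0.15,0.036],"jaw":1},{"rot":[0,0,0],"travel":[0,0.15,0.036],"jaw":1},{"rot":[0,0,0],"travel":[0,0.15,0.036],"jaw":1},{"rot":[0,0,0],"travel":[0,0.15,0.036],"jaw":1},{"rot":[0,0,0],"travel":[0,0.15,0.036],"jaw":1}]' 25
python3 -m jog '[{"rot":[0,0,0],"travel":[0,0.15,0.036],"jaw":1},{"rot":[0,0,0],"travel":[0,0.15,0.036],"jaw":1},{"rot":[0,0,0],"travel":[0,0.13,0.036],"jaw":1},{"rot":[0,0,0],"travel":[0.1,0,0],"jaw":1},{"rot":[0,0,0],"travel":[0.07,0,0],"jaw":1},{"rot":[0,0,0],"travel":[0,0,0],"jaw":1}]' 25
python3 -c "
from h import *
go([0.60,-0.35,0.09],-57)"
```

```text
time: 23.45
position: [0.5397, -0.1849, 0.1073]
tool_rot: [1.895, 0.558, -1.899]
ft_force: [0.4, 1.1, -0.1]
grip_width: 0.34
time: 24.05
position: [0.5793, -0.3083, 0.0526]
tool_rot: [1.893, 0.564, -1.905]
ft_force: [-1.0, 0.3, -0.8]
grip_width: 0.347
tip now [ 0.5795 -0.3084  0.0896]
t24.05 tcp [ 0.5793 -0.3083  0.0526] jaw yaw -57.2 F [-1.   0.3 -0.8] w0.347
travel total(tool start axes, units) [-0.002  0.154  0.017] rot total units [-0.05  0.04  0.08]  alt [35.95  0.13 -0.07]
travel in target axes [-0.001  0.154  0.018]
```

```bash
python3 -m jog '[{"rot":[0,0,0],"travel":[0.03,0.1,0.01],"jaw":1},{"rot":[0,0,0],"travel":[0,0,0],"jaw":1},{"rot":[0,0,0],"travel":[0,0,0],"jaw":-0.1},{"rot":[0,0,0],"travel":[0,0,0],"jaw":-0.1},{"rot":[0,0,0],"travel":[0,0,0],"jaw":-0.1},{"rot":[0,0,0],"travel":[-0.15,0,0],"jaw":-0.1},{"rot":[0,0,0],"travel":[-0.15,0,0],"jaw":-0.1},{"rot":[0.6,0,0],"travel":[-0.05,-0.15,0],"jaw":-0.1}]' 25
python3 -m jog '[{"rot":[0,0,0],"travel":[0,-0.15,0],"jaw":-0.2},{"rot":[0,0,0],"travel":[0,-0.15,0],"jaw":-0.2},{"rot":[0,0,0],"travel":[0,-0.15,0],"jaw":-0.2}]' 25
python3 -c "
from h import *
snap('top','t10.png',(200,150,440,330),3.3)
go([0.5242,0.0749,0.17],-60)"
```

```text
time: 24.85
position: [0.5753, -0.3027, 0.1568]
tool_rot: [1.938, 0.501, -1.925]
ft_force: [0.5, 0.3, 1.1]
grip_width: 0.552
time: 25.15
position: [0.5033, -0.1781, 0.1519]
tool_rot: [1.926, 0.515, -1.931]
ft_force: [0.7, -0.2, 1.8]
grip_width: 0.597
tip now [ 0.5001 -0.1695  0.1882]
t25.20 tcp [ 0.4998 -0.1695  0.1512] jaw yaw -59.6 F [-1.6  7.5 -0.8] w0.598
travel total(tool start axes, units) [ 0.061 -0.661 -0.483] rot total units [0.08 0.08 0.06]  alt [-35.92  -0.1    0.12]
travel in target axes [ 0.061 -0.665 -0.478]
```

View pics/t10.png

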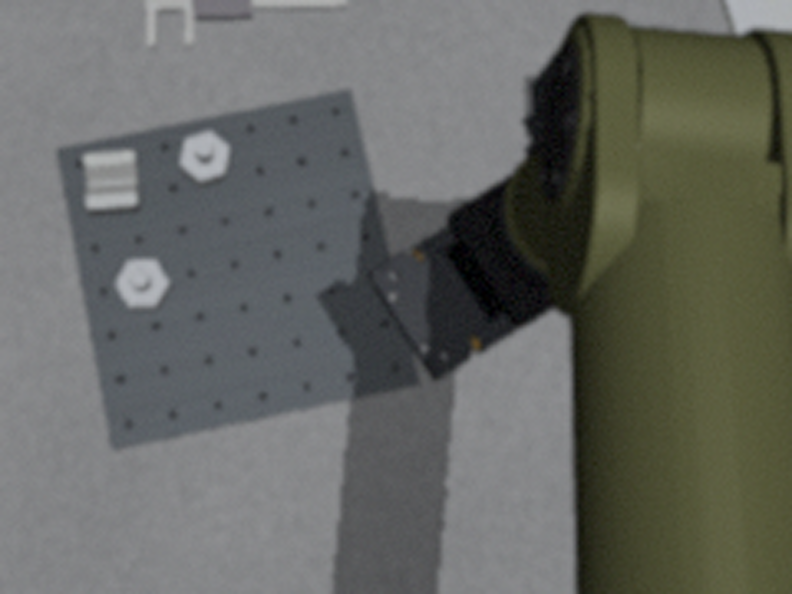

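```bash
python3 -m jog '[{"rot":[0.08,0,0],"travel":[0,-0.12,-0.085],"jaw":-0.2},{"rot":[0,0,0],"travel":[0,-0.13,-0.095],"jaw":-0.2},{"rot":[0,0,0],"travel":[0,-0.13,-0.095],"jaw":-0.2},{"rot":[0,0,0],"travel":[0,-0.13,-0.095],"jaw":-0.2},{"rot":[0,0,0],"travel":[0,-0.13,-0.095],"jaw":-0.2},{"rot":[0,0,0],"travel":[0,0,0],"jaw":-0.2},{"rot":[0,0,0],"travel":[0.1,0,0],"jaw":-0.2},{"rot":[0,0,0],"travel":[0.1,0,0],"jaw":-0.2}]' 25
python3 -m jog '[{"rot":[0,0,0],"travel":[0,0,0],"jaw":-0.2},{"rot":[0,0,0],"travel":[0,0,0],"jaw":-0.2},{"rot":[0,0,0],"travel":[0,0,0],"jaw":-0.2}]' 25
python3 -c "
from h import *
go([0.5242,0.0749,0.018],-60)"
```

```text
time: 26.0
position: [0.5319, 0.0563, 0.0924]
tool_rot: [1.932, 0.509, -1.931]
ft_force: [0.8, -0.1, -0.2]
grip_width: 0.596
time: 26.3
position: [0.5322, 0.0558, 0.0937]
tool_rot: [1.934, 0.509, -1.933]
ft_force: [0.2, 0.1, -0.1]
grip_width: 0.601
tip now [0.5322 0.0557 0.1307]
t26.30 tcp [0.5322 0.0558 0.0937] jaw yaw -60.6 F [ 0.2  0.1 -0.1] w0.601
travel total(tool start axes, units) [ 0.376 -0.068 -0.008] rot total units [-0.12 -0.01  0.01]  alt [3.588e+01 2.000e-02 1.000e-02]
travel in target axes [ 0.376 -0.069 -0.009]
```

```bash
python3 -m jog '[{"rot":[-0.1,0,0],"travel":[0.02,-0.068,-0.008],"jaw":-0.2},{"rot":[0,0,0],"travel":[0.1,0,0],"jaw":-0.2},{"rot":[0,0,0],"travel":[0.1,0,0],"jaw":-0.2},{"rot":[0,0,0],"travel":[0,0,0],"jaw":-0.2},{"rot":[0,0,0],"travel":[0,0,0],"jaw":-0.2}]' 25
python3 -c "
from h import *
go([0.5242,0.0749,0.018],-60)
snap('wrist','w5.png',(150,100,450,330),2.6)
"
```

```text
time: 26.8
position: [0.523, 0.0757, 0.0269]
tool_rot: [1.927, 0.519, -1.93]
ft_force: [-0.4, -0.1, -0.1]
grip_width: 0.602
tip now [0.5231 0.0756 0.0639]
t26.80 tcp [0.523  0.0757 0.0269] jaw yaw -60.0 F [-0.4 -0.1 -0.1] w0.602
travel total(tool start axes, units) [ 0.153  0.005 -0.002] rot total units [-0.    0.01  0.03]  alt [ 3.6e+01  5.0e-02 -2.0e-02]
travel in target axes [ 0.153  0.004 -0.002]
```

View pics/w5.png

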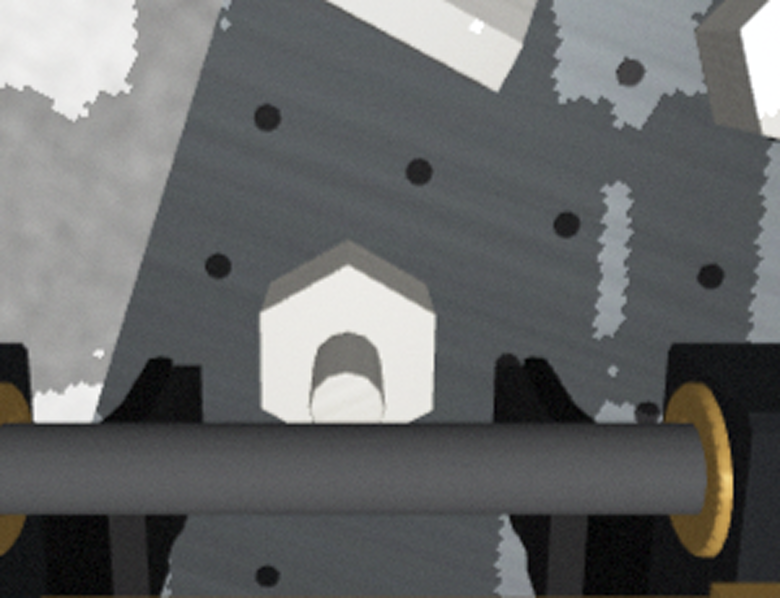

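```bash
python3 -m jog '[{"rot":[0,0,0],"travel":[0.07,0.004,0],"jaw":-0.2},{"rot":[0,0,0],"travel":[0.07,0,0],"jaw":-0.2},{"rot":[0,0,0],"travel":[0,0,0],"jaw":-0.2},{"rot":[0,0,0],"travel":[0,0,0],"jaw":1},{"rot":[0,0,0],"travel":[0,0,0],"jaw":1},{"rot":[0,0,0],"travel":[0,0,0],"jaw":1},{"rot":[0,0,0],"travel":[0,0,0],"jaw":1}]' 30
python3 -c "
from h import *
go([0.573,0.359,0.15],-60)
"
```

```text
time: 27.55
position: [0.5246, 0.074, -0.0146]
tool_rot: [1.929, 0.517, -1.928]
ft_force: [-1.1, 1.1, 6.6]
grip_width: 0.412
tip now [0.5246 0.074  0.0224]
t27.55 tcp [ 0.5246  0.074  -0.0146] jaw yaw -60.1 F [-1.1  1.1  6.6] w0.412
travel total(tool start axes, units) [-0.424 -0.743 -0.614] rot total units [-0.02 -0.01  0.02]  alt [3.598e+01 2.000e-02 1.000e-02]
travel in target axes [-0.425 -0.742 -0.615]
```

```bash
python3 -m jog '[{"rot":[0,0,0],"travel":[-0.15,0,0],"jaw":1},{"rot":[0,0,0],"travel":[-0.15,0,0],"jaw":1},{"rot":[0,0,0],"travel":[-0.15,0,0],"jaw":1},{"rot":[0,0,0],"travel":[0,-0.106,-0.088],"jaw":1},{"rot":[0,0,0],"travel":[0,-0.106,-0.088],"jaw":1},{"rot":[0,0,0],"travel":[0,-0.106,-0.088],"jaw":1},{"rot":[0,0,0],"travel":[0,-0.106,-0.088],"jaw":1},{"rot":[0,0,0],"travel":[0,-0.106,-0.088],"jaw":1}]' 30
python3 -m jog '[{"rot":[0,0,0],"travel":[0,-0.106,-0.088],"jaw":1},{"rot":[0,0,0],"travel":[0,-0.106,-0.088],"jaw":1},{"rot":[0,0,0],"travel":[0,0,0],"jaw":1},{"rot":[0,0,0],"travel":[0,0,0],"jaw":1}]' 30
python3 -c "
from h import *
go([0.571,0.361,0.016],-60)
p,r=snap('wrist','w6.png',None,1.4);print(repr(p),repr(r.as_rotvec()))
"
```

```text
time: 28.35
position: [0.5593, 0.2781, 0.1191]
tool_rot: [1.927, 0.516, -1.931]
ft_force: [0.8, -0.3, -0.3]
grip_width: 0.409
time: 28.75
position: [0.5719, 0.3599, 0.1189]
tool_rot: [1.924, 0.52, -1.93]
ft_force: [-0.1, -0.9, -0.9]
grip_width: 0.408
tip now [0.5721 0.3598 0.1559]
t28.75 tcp [0.5719 0.3599 0.1189] jaw yaw -59.9 F [-0.1 -0.9 -0.9] w0.408
travel total(tool start axes, units) [ 0.466 -0.004 -0.   ] rot total units [0.02 0.03 0.03]  alt [-35.98  -0.05   0.04]
travel in target axes [ 0.466 -0.005  0.001]
array([0.5719381 , 0.35987035, 0.11891396]) array([ 1.92385304,  0.51978852, -1.92983918])
```

View pics/w6.png

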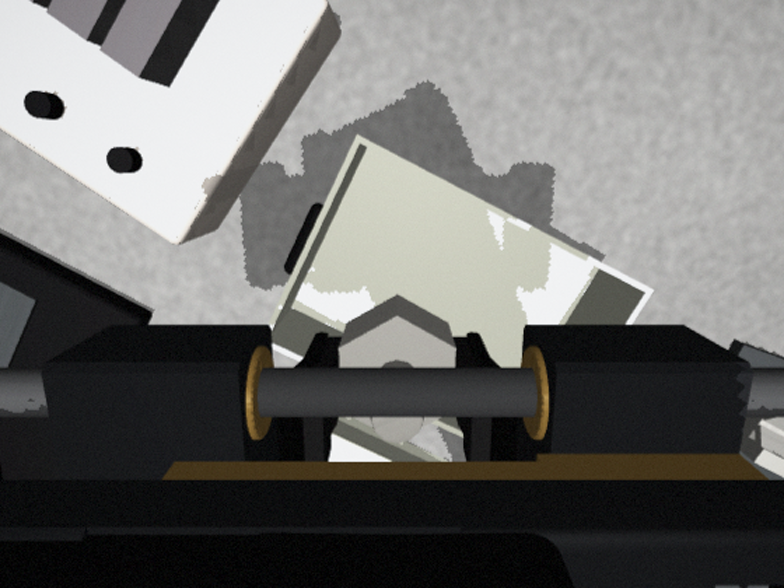

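```bash
python3 -c "
from h import *
pose=(np.array([0.5719381 , 0.35987035, 0.11891396]),R.from_rotvec([ 1.92385304,  0.51978852, -1.92983918]))
w=pix2w('wrist',np.array([(358,136),(653,290),(270,345)])/1.4,.065,pose);print(w.round(4))
d=w[0]-w[1];print(np.hypot(*d[:2]),np.degrees(np.arctan2(d[1],d[0])),'centre',w[1:].mean(0))
"
```

```text
[[0.6303 0.4139 0.065 ]
 [0.6396 0.2493 0.065 ]
 [0.5166 0.4029 0.065 ]]
0.16485046933100625 93.23180057298481 centre [0.57807144 0.32610333 0.065     ]
```

```bash
python3 -m jog '[{"rot":[0,0,0],"travel":[0.12,0,0],"jaw":1},{"rot":[0,0,0],"travel":[0.12,0,0],"jaw":1},{"rot":[0,0,0],"travel":[0.1,0,0],"jaw":1},{"rot":[0,0,0],"travel":[0.05,0,0],"jaw":1},{"rot":[0,0,0],"travel":[0.03,0,0],"jaw":1},{"rot":[0,0,0],"travel":[0.02,0,0],"jaw":1},{"rot":[0,0,0],"travel":[0,0,0],"jaw":1},{"rot":[0,0,0],"travel":[0,0,0],"jaw":1}]' 30
python3 -c "
from h import *
go([0.571,0.361,0.017],-60)"
```

```text
time: 29.6
position: [0.5734, 0.3592, -0.0114]
tool_rot: [1.929, 0.517, -1.929]
ft_force: [0.7, 0.7, -1.2]
grip_width: 0.409
tip now [0.5735 0.3591 0.0256]
t29.60 tcp [ 0.5734  0.3592 -0.0114] jaw yaw -60.1 F [ 0.7  0.7 -1.2] w0.409
travel total(tool start axes, units) [ 0.029 -0.009  0.004] rot total units [-0.02 -0.01  0.03]  alt [3.598e+01 4.000e-02 1.000e-02]
travel in target axes [ 0.029 -0.009  0.004]
```

```bash
python3 -m jog '[{"rot":[0,0,0],"travel":[0.02,0,0],"jaw":1},{"rot":[0,0,0],"travel":[0.006,0,0],"jaw":1},{"rot":[0,0,0],"travel":[0,0,0],"jaw":1},{"rot":[0,0,0],"travel":[0,0,0],"jaw":1}]' 30
python3 -c "
from h import *
go([0.571,0.361,0.017],-60)"
```

```text
time: 30.0
position: [0.5726, 0.3587, -0.0206]
tool_rot: [1.926, 0.517, -1.931]
ft_force: [0.0, -0.5, -1.6]
grip_width: 0.41
tip now [0.5727 0.3586 0.0164]
t30.00 tcp [ 0.5726  0.3587 -0.0206] jaw yaw -60.1 F [ 0.  -0.5 -1.6] w0.410
travel total(tool start axes, units) [-0.002 -0.009  0.001] rot total units [-0.02  0.02  0.03]  alt [ 3.598e+01  4.000e-02 -3.000e-02]
travel in target axes [-0.002 -0.009  0.001]
```

Not quite touching, still a millimetre or so up; release and rise.

```bash
python3 -m jog '[{"rot":[0,0,0],"travel":[0.005,0,0],"jaw":1},{"rot":[0,0,0],"travel":[0,0,0],"jaw":-0.06},{"rot":[0,0,0],"travel":[0,0,0],"jaw":-0.06},{"rot":[0,0,0],"travel":[0,0,0],"jaw":-0.06},{"rot":[0,0,0],"travel":[-0.03,0,0],"jaw":-0.06},{"rot":[0,0,0],"travel":[-0.1,0,0],"jaw":-0.06},{"rot":[0,0,0],"travel":[-0.15,0,0],"jaw":-0.06},{"rot":[0,0,0],"travel":[-0.15,0,0],"jaw":-0.06}]' 30
python3 -m jog '[{"rot":[0.5,0,0],"travel":[-0.1,0.1,0.1],"jaw":-0.2},{"rot":[1,0,0],"travel":[0,0.1,0.1],"jaw":-0.2},{"rot":[1,0,0],"travel":[0,0.1,0.1],"jaw":-0.2},{"rot":[1,0,0],"travel":[0,0.1,0.1],"jaw":-0.2}]'
python3 -c "
from h import *
snap('top','t11.png',(90,150,340,330),3.2)
go([0.626,0.023,0.15],-101)"
```

```text
time: 30.8
position: [0.5725, 0.3583, 0.1085]
tool_rot: [1.925, 0.517, -1.931]
ft_force: [0.6, 0.6, -0.1]
grip_width: 0.531
time: 31.2
position: [0.5135, 0.2003, 0.1362]
tool_rot: [2.108, 0.226, -2.112]
ft_force: [0.5, -0.6, 1.6]
grip_width: 0.598
tip now [0.5113 0.1918 0.1718]
t31.25 tcp [0.511  0.1915 0.1348] jaw yaw -78.4 F [-3.6 -3.7 -3. ] w0.602
travel total(tool start axes, units) [ 0.075  0.627 -0.263] rot total units [ 4.51  0.07 -0.09]  alt [-31.49   0.13   0.1 ]
travel in target axes [ 0.073  0.478 -0.483]
```

View pics/t11.png

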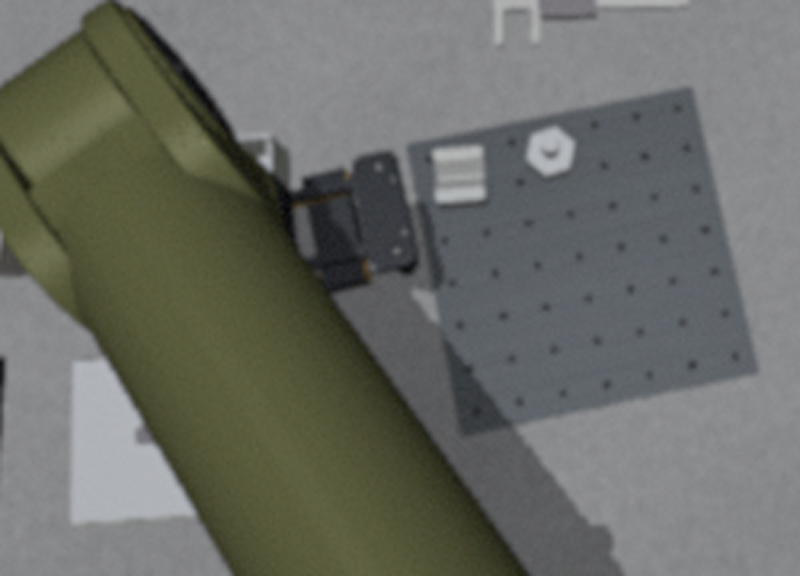

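```bash
python3 -m jog '[{"rot":[0.9,0,0],"travel":[0,0.12,-0.055],"jaw":-0.2},{"rot":[0.9,0,0],"travel":[0,0.115,-0.065],"jaw":-0.2},{"rot":[0.9,0,0],"travel":[0,0.11,-0.075],"jaw":-0.2},{"rot":[0.9,0,0],"travel":[0,0.105,-0.085],"jaw":-0.2},{"rot":[0.9,0,0],"travel":[0,0.09,-0.09],"jaw":-0.2},{"rot":[0,0,0],"travel":[0,0,0],"jaw":-0.2},{"rot":[0,0,0],"travel":[0,0,0],"jaw":-0.2}]'
python3 -c "
from h import *
go([0.626,0.023,0.05],-101)"
```

```text
time: 31.95
position: [0.6355, 0.0453, 0.1354]
tool_rot: [-2.125, 0.187, 2.131]
ft_force: [-1.2, 0.9, -0.3]
grip_width: 0.6
tip now [0.6356 0.0452 0.1724]
t31.95 tcp [0.6355 0.0453 0.1354] jaw yaw -100.2 F [-1.2  0.9 -0.3] w0.600
travel total(tool start axes, units) [0.408 0.079 0.017] rot total units [0.17 0.03 0.02]  alt [-3.583e+01 -3.000e-02  5.000e-02]
travel in target axes [0.408 0.079 0.017]
```

```bash
python3 -m jog '[{"rot":[0.15,0,0],"travel":[0.1,0.077,0.017],"jaw":-0.2},{"rot":[0,0,0],"travel":[0.15,0,0],"jaw":-0.2},{"rot":[0,0,0],"travel":[0.1,0,0],"jaw":-0.2},{"rot":[0,0,0],"travel":[0,0,0],"jaw":-0.2},{"rot":[0,0,0],"travel":[0,0,0],"jaw":-0.2},{"rot":[0,0,0],"travel":[0,0,0],"jaw":-0.2}]'
python3 -c "
from h import *
go([0.626,0.023,0.02],-101)
snap('wrist','w7.png',(150,100,450,330),2.6)
"
```

```text
time: 32.55
position: [0.6274, 0.0254, 0.0329]
tool_rot: [-2.123, 0.198, 2.121]
ft_force: [0.4, 0.4, -0.9]
grip_width: 0.6
tip now [0.6273 0.0254 0.0699]
t32.55 tcp [0.6274 0.0254 0.0329] jaw yaw -100.7 F [ 0.4  0.4 -0.9] w0.600
travel total(tool start axes, units) [0.166 0.009 0.003] rot total units [ 0.05 -0.01  0.02]  alt [-3.595e+01 -4.000e-02 -2.000e-02]
travel in target axes [0.166 0.009 0.003]
```

View pics/w7.png

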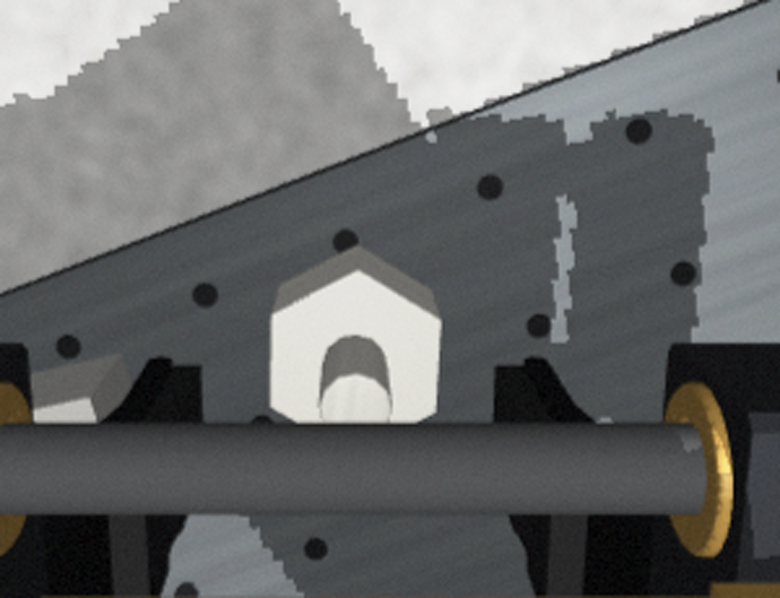

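```bash
python3 -m jog '[{"rot":[0.05,0,0],"travel":[0,0.009,0.003],"jaw":-0.08},{"rot":[0,0,0],"travel":[0.08,0,0],"jaw":-0.08},{"rot":[0,0,0],"travel":[0.08,0,0],"jaw":-0.08},{"rot":[0,0,0],"travel":[0,0,0],"jaw":-0.08},{"rot":[0,0,0],"travel":[0,0,0],"jaw":1},{"rot":[0,0,0],"travel":[0,0,0],"jaw":1},{"rot":[0,0,0],"travel":[0,0,0],"jaw":1},{"rot":[0,0,0],"travel":[0,0,0],"jaw":1}]' 30
python3 -c "
from h import *
go([0.579,0.29,0.155],-101)
"
```

```text
time: 33.4
position: [0.6256, 0.0219, -0.016]
tool_rot: [-2.119, 0.204, 2.119]
ft_force: [-0.1, 0.2, 5.3]
grip_width: 0.409
tip now [0.6256 0.0219 0.021 ]
t33.40 tcp [ 0.6256  0.0219 -0.016 ] jaw yaw -101.1 F [-0.1  0.2  5.3] w0.409
travel total(tool start axes, units) [-0.446 -0.848  0.324] rot total units [-0.02  0.    0.02]  alt [ 3.598e+01  3.000e-02 -0.000e+00]
travel in target axes [-0.447 -0.848  0.323]
```

```bash
python3 -m jog '[{"rot":[0,0,0],"travel":[-0.15,0,0],"jaw":1},{"rot":[0,0,0],"travel":[-0.15,0,0],"jaw":1},{"rot":[0,0,0],"travel":[-0.15,0,0],"jaw":1},{"rot":[-1,0,0],"travel":[0,-0.108,0.035],"jaw":1},{"rot":[-1,0,0],"travel":[0,-0.11,0.025],"jaw":1},{"rot":[-1,0,0],"travel":[0,-0.112,0.015],"jaw":1},{"rot":[-1,0,0],"travel":[0,-0.113,0.005],"jaw":1},{"rot":[-1,0,0],"travel":[0,-0.113,-0.005],"jaw":1}]' 30
python3 -m jog '[{"rot":[-1,0,0],"travel":[0,-0.112,-0.015],"jaw":1},{"rot":[-1,0,0],"travel":[0,-0.11,-0.025],"jaw":1},{"rot":[-1,0,0],"travel":[0,-0.108,-0.035],"jaw":1},{"rot":[0,0,0],"travel":[0,0,0],"jaw":1},{"rot":[0,0,0],"travel":[0,0,0],"jaw":1},{"rot":[0,0,0],"travel":[0,0,0],"jaw":1}]' 30
python3 -c "
from h import *
go([0.579,0.29,0.016],-60)
p,r=snap('wrist','w8.png',None,1.4)
"
```

```text
time: 34.2
position: [0.6049, 0.1907, 0.1177]
tool_rot: [2.089, 0.259, -2.093]
ft_force: [0.7, -0.8, -1.1]
grip_width: 0.41
time: 34.8
position: [0.595, 0.2894, 0.1174]
tool_rot: [1.938, 0.498, -1.942]
ft_force: [0.1, -0.8, -1.5]
grip_width: 0.405
tip now [0.595  0.2894 0.1544]
t34.80 tcp [0.595  0.2894 0.1174] jaw yaw -61.2 F [ 0.1 -0.8 -1.5] w0.405
travel total(tool start axes, units) [ 0.462 -0.027  0.045] rot total units [-0.24  0.02  0.01]  alt [ 3.576e+01  2.000e-02 -4.000e-02]
travel in target axes [ 0.461 -0.028  0.045]
```

View pics/w8.png

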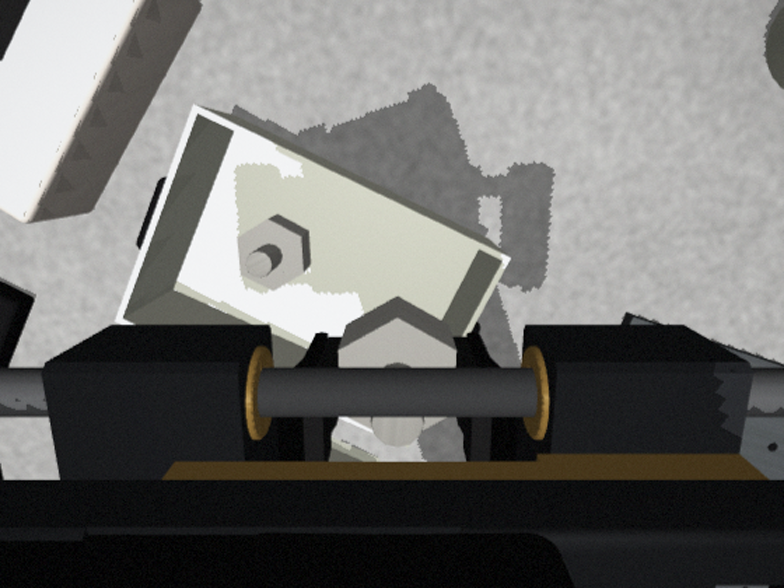

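```bash
python3 -m jog '[{"rot":[-0.2,0,0],"travel":[0,-0.027,0.045],"jaw":1},{"rot":[0,0,0],"travel":[0.12,0,0],"jaw":1},{"rot":[0,0,0],"travel":[0.12,0,0],"jaw":1},{"rot":[0,0,0],"travel":[0.1,0,0],"jaw":1},{"rot":[0,0,0],"travel":[0.06,0,0],"jaw":1},{"rot":[0,0,0],"travel":[0.03,0,0],"jaw":1},{"rot":[0,0,0],"travel":[0,0,0],"jaw":1},{"rot":[0,0,0],"travel":[0,0,0],"jaw":1}]' 30
python3 -c "
from h import *
go([0.579,0.29,0.015],-60)"
```

```text
time: 35.65
position: [0.5793, 0.2924, -0.0099]
tool_rot: [1.929, 0.517, -1.929]
ft_force: [0.3, -0.1, -0.8]
grip_width: 0.413
tip now [0.5793 0.2923 0.0271]
t35.65 tcp [ 0.5793  0.2924 -0.0099] jaw yaw -60.1 F [ 0.3 -0.1 -0.8] w0.413
travel total(tool start axes, units) [0.04  0.006 0.005] rot total units [-0.02 -0.01  0.03]  alt [3.598e+01 4.000e-02 1.000e-02]
travel in target axes [0.04  0.006 0.005]
```

```bash
python3 -m jog '[{"rot":[0,0,0],"travel":[0.02,0.006,0.005],"jaw":1},{"rot":[0,0,0],"travel":[0.012,0,0],"jaw":1},{"rot":[0,0,0],"travel":[0.005,0,0],"jaw":1},{"rot":[0,0,0],"travel":[0,0,0],"jaw":1},{"rot":[0,0,0],"travel":[0,0,0],"jaw":1}]' 30
python3 -m jog '[{"rot":[0,0,0],"travel":[0,0,0],"jaw":-0.06},{"rot":[0,0,0],"travel":[0,0,0],"jaw":-0.06},{"rot":[0,0,0],"travel":[0,0,0],"jaw":-0.06},{"rot":[0,0,0],"travel":[-0.03,0,0],"jaw":-0.06},{"rot":[0,0,0],"travel":[-0.1,0,0],"jaw":-0.06},{"rot":[0,0,0],"travel":[-0.15,0,0],"jaw":-0.06},{"rot":[0,0,0],"travel":[-0.15,0,0],"jaw":-0.06},{"rot":[0,0,0],"travel":[-0.1,0,0],"jaw":-0.06}]' 30
python3 -c "
from h import *
s,p,r=st(); print(w2pix('wrist',[[.401,.319,.055]],(p,r)))
go([0.40,0.31,0.17],4)
snap('side','s9.png',(150,170,400,419),2.4)"
```

```text
time: 36.15
position: [0.5779, 0.2897, -0.0223]
tool_rot: [1.927, 0.517, -1.93]
ft_force: [0.2, 0.1, -1.0]
grip_width: 0.41
time: 36.95
position: [0.579, 0.2906, 0.141]
tool_rot: [1.931, 0.519, -1.927]
ft_force: [1.1, -0.2, 0.1]
grip_width: 0.533
[[154.16423989 356.35313434]]
tip now [0.5789 0.2905 0.178 ]
t36.95 tcp [0.579  0.2906 0.141 ] jaw yaw -60.1 F [ 1.1 -0.2  0.1] w0.533
travel total(tool start axes, units) [ 0.026 -0.354  0.485] rot total units [-1.281e+01 -4.000e-02  1.000e-02]  alt [2.319e+01 1.000e-02 5.000e-02]
travel in target axes [ 0.027 -0.591 -0.106]
```

View pics/s9.png

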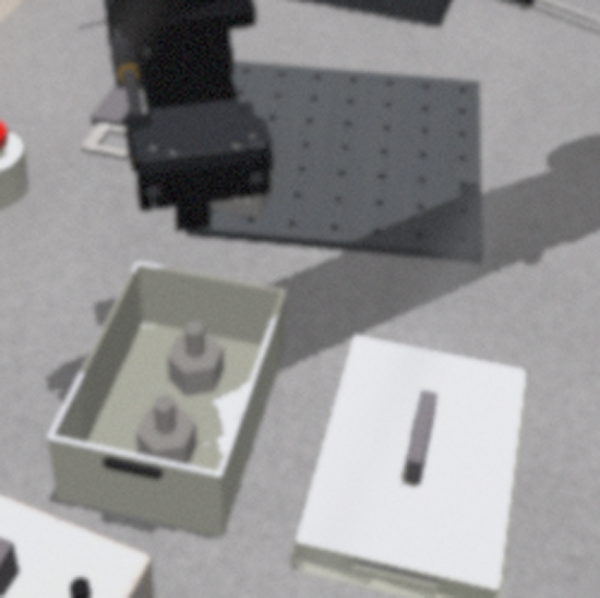

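```bash
python3 -m jog '[{"rot":[-1,0,0],"travel":[-0.06,0,0],"jaw":0.2},{"rot":[-1,0,0],"travel":[-0.06,0,0],"jaw":0.2},{"rot":[-1,0,0],"travel":[-0.06,0,0],"jaw":0.2},{"rot":[-1,0,0],"travel":[-0.06,0,0],"jaw":0.2},{"rot":[-1,0,0],"travel":[0,0,0],"jaw":0.2},{"rot":[-1,0,0],"travel":[0,0,0],"jaw":0.2},{"rot":[-1,0,0],"travel":[0,0,0],"jaw":0.2},{"rot":[-1,0,0],"travel":[0,0,0],"jaw":0.2}]'
python3 -m jog '[{"rot":[-1,0,0],"travel":[0,0,0],"jaw":0.2},{"rot":[-1,0,0],"travel":[0,0,0],"jaw":0.2},{"rot":[-1,0,0],"travel":[0,0,0],"jaw":0.2},{"rot":[-0.8,0,0],"travel":[0,0,0],"jaw":0.2},{"rot":[0,0,0],"travel":[0,0,0],"jaw":0.2}]'
python3 -c "
from h import *
go([0.42,0.24,0.25],3.5)"
```

```text
time: 37.8
position: [0.5783, 0.2893, 0.2091]
tool_rot: [1.46, 1.027, -1.461]
ft_force: [0.3, -0.5, -0.1]
grip_width: 0.402
time: 38.3
position: [0.5783, 0.2893, 0.2089]
tool_rot: [1.223, 1.203, -1.224]
ft_force: [-0.3, 0.6, 0.7]
grip_width: 0.398
tip now [0.5784 0.2893 0.2459]
t38.30 tcp [0.5783 0.2893 0.2089] jaw yaw -1.1 F [-0.3  0.6  0.7] w0.398
travel total(tool start axes, units) [-0.013 -0.524  0.174] rot total units [-0.91 -0.02  0.03]  alt [3.509e+01 4.000e-02 3.000e-02]
travel in target axes [-0.014 -0.537  0.132]
```

```bash
python3 -c "
from h import *
p,r=snap('wrist','w9.png',None,1.4);print(repr(p),repr(r.as_rotvec()))"
python3 -m jog '[{"rot":[-0.9,0,0],"travel":[0,-0.135,0.04],"jaw":0.2},{"rot":[0,0,0],"travel":[0,-0.135,0.033],"jaw":0.2},{"rot":[0,0,0],"travel":[0,-0.135,0.033],"jaw":0.2},{"rot":[0,0,0],"travel":[0,-0.135,0.033],"jaw":0.2},{"rot":[0,0,0],"travel":[0,0,0],"jaw":0.2},{"rot":[0,0,0],"travel":[0,0,0],"jaw":0.2},{"rot":[0,0,0],"travel":[0,0,0],"jaw":0.2}]'
python3 -c "
from h import *
p,r=snap('wrist','w10.png',None,1.4);print(repr(p),repr(r.as_rotvec()))"
```

```text
array([0.5782769 , 0.28934142, 0.20889996]) array([ 1.22290241,  1.20327757, -1.22398493])
time: 39.05
position: [0.4312, 0.2438, 0.2125]
tool_rot: [1.163, 1.242, -1.165]
ft_force: [0.7, 0.0, -0.1]
grip_width: 0.401
array([0.43121021, 0.24379433, 0.21253014]) array([ 1.16294824,  1.24225268, -1.16540193])
```

View pics/w9.png

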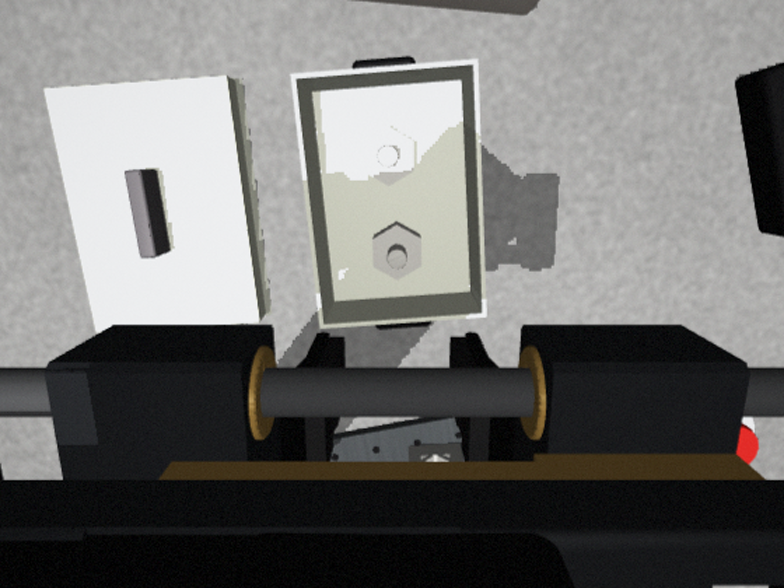

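View pics/w10.png

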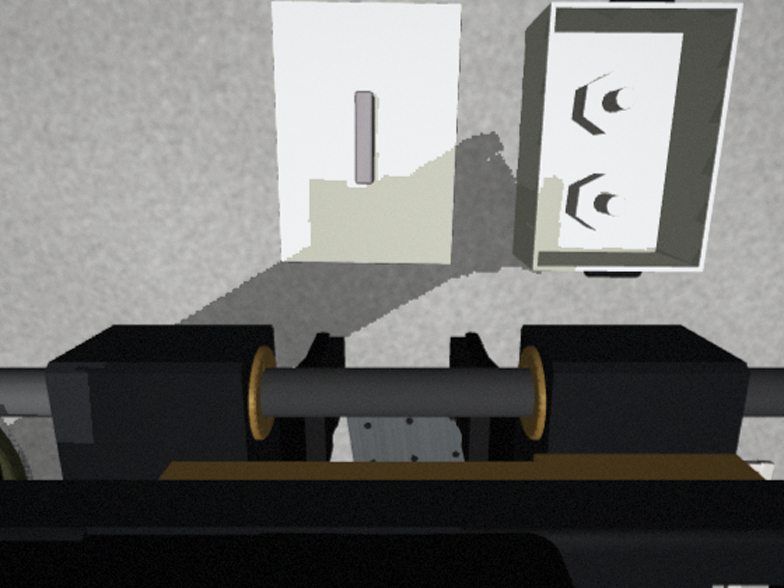

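```bash
cat > m2.py <<'E'
from h import *
P9=(np.array([0.5782769 , 0.28934142, 0.20889996]),R.from_rotvec([ 1.22290241,  1.20327757, -1.22398493]))
P10=(np.array([0.43121021, 0.24379433, 0.21253014]),R.from_rotvec([ 1.16294824,  1.24225268, -1.16540193]))
def rep(n,pts,z,P):
    w=pix2w("wrist",np.array(pts)/1.4,z,P)[:,:2]; d=np.roll(w,-1,0)-w
    print(n,"c",w.mean(0).round(4),(np.hypot(*d.T)*1000).round(1),np.degrees(np.arctan2(d[:,1],d[:,0])).round(1))
if __name__=="__main__":
    rep("box9",[(292,74),(479,60),(486,317),(319,328)],.065,P9)
    rep("box10",[(552,2),(742,5),(702,271),(531,271)],.065,P10)
    rep("lid10",[(272,2),(461,4),(450,264),(282,262)],.029,P10)
    rep("rib10",[(355,92),(374,92),(374,184),(356,184)],.055,P10)
    rep("lid9",[(45,88),(230,76),(258,323),(95,333)],.029,P9)
E
python3 m2.py
python3 -c "
import cv2
a=cv2.imread('pics/raw_w9.png'); b=cv2.imread('pics/raw_w10.png')
cv2.imwrite('pics/z9.png',cv2.resize(a[35:245,195:365],None,fx=2.8,fy=2.8,interpolation=cv2.INTER_CUBIC))
cv2.imwrite('pics/z10.png',cv2.resize(b[0:200,185:345],None,fx=3,fy=3,interpolation=cv2.INTER_CUBIC))"
```

```text
box9 c [0.5782 0.3285] [115.7 165.3 116.  165.3] [   2.9  -87.2 -177.1   92.6]
box10 c [0.5778 0.3283] [115.3 164.7 116.6 166.5] [   2.7  -86.8 -176.4   92.7]
lid10 c [0.4051 0.3221] [126.6 177.2 126.3 177.1] [   2.9  -87.4 -177.1   92.7]
rib10 c [0.4057 0.3221] [12.3 58.5 12.2 58.5] [   3.5  -87.1 -176.5   93.1]
lid9 c [0.4058 0.3221] [128.2 177.1 126.4 177.6] [   2.3  -88.6 -177.4   92. ]
```

View pics/z9.png

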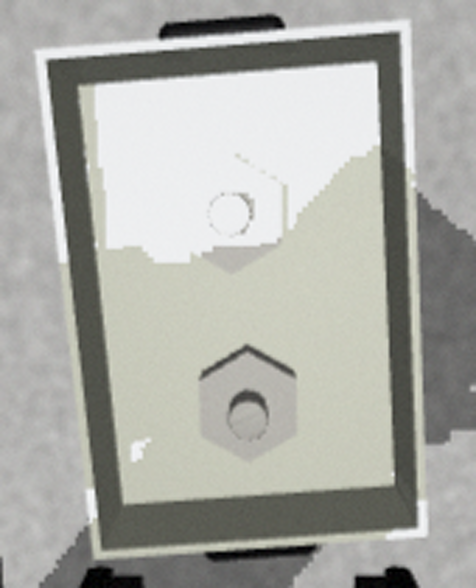

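View pics/z10.png

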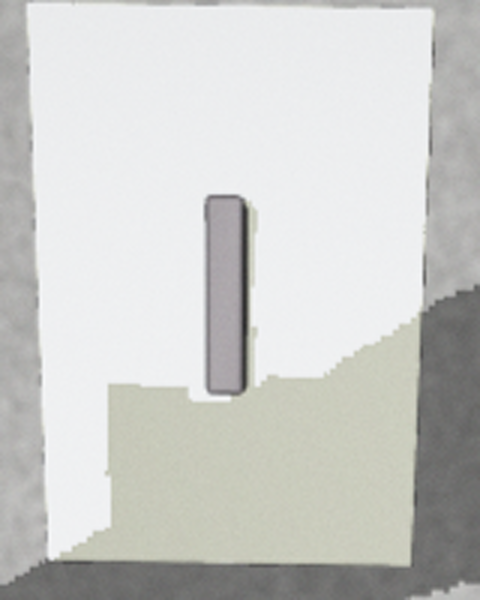

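```bash
python3 -c "
from h import *
go([0.4055,0.3221,0.036],2.8)"
python3 -m jog '[{"rot":[0,0,0],"travel":[0.1,-0.04,-0.12],"jaw":0.2},{"rot":[0,0,0],"travel":[0.1,-0.03,-0.12],"jaw":0.2},{"rot":[0,0,0],"travel":[0.1,0,0],"jaw":0.2},{"rot":[0,0,0],"travel":[0.1,0,0],"jaw":0.2},{"rot":[0,0,0],"travel":[0,0,0],"jaw":0.2},{"rot":[0,0,0],"travel":[0,0,0],"jaw":0.2},{"rot":[0,0,0],"travel":[0,0,0],"jaw":0.2}]'
python3 -c "
from h import *
go([0.4055,0.3221,0.036],2.8)"
```

```text
tip now [0.4312 0.2441 0.2493]
t39.10 tcp [0.431  0.2443 0.2123] jaw yaw 3.6 F [ 0.1  0.4 -0.4] w0.401
travel total(tool start axes, units) [ 0.712 -0.065 -0.261] rot total units [ 0.16 -0.05  0.06]  alt [-35.84  -0.1   -0.07]
travel in target axes [ 0.711 -0.072 -0.263]
time: 39.8
position: [0.4051, 0.316, 0.0937]
tool_rot: [1.163, 1.244, -1.164]
ft_force: [0.6, 0.2, 0.1]
grip_width: 0.4
tip now [0.4052 0.3159 0.1307]
t39.80 tcp [0.4051 0.316  0.0937] jaw yaw 3.6 F [0.6 0.2 0.1] w0.400
travel total(tool start axes, units) [ 0.316  0.004 -0.019] rot total units [ 0.16 -0.04  0.05]  alt [-35.84  -0.07  -0.07]
travel in target axes [ 0.316  0.002 -0.02 ]
```

```bash
python3 -m jog '[{"rot":[0.14,-0.03,0.04],"travel":[0.1,0.003,-0.02],"jaw":0.2},{"rot":[0,0,0],"travel":[0.1,0,0],"jaw":0.2},{"rot":[0,0,0],"travel":[0.06,0,0],"jaw":0.2},{"rot":[0,0,0],"travel":[0,0,0],"jaw":0.2},{"rot":[0,0,0],"travel":[0,0,0],"jaw":0.2},{"rot":[0,0,0],"travel":[0,0,0],"jaw":0.2}]'
python3 -c "
from h import *
go([0.4055,0.3221,0.036],2.8)
snap('side','s10.png',(230,250,400,400),4)"
```

```text
time: 40.4
position: [0.4059, 0.3215, 0.0162]
tool_rot: [1.172, 1.231, -1.171]
ft_force: [0.1, -0.0, 0.1]
grip_width: 0.401
tip now [0.4058 0.3215 0.0532]
t40.40 tcp [0.4059 0.3215 0.0162] jaw yaw 2.9 F [ 0.1 -0.   0.1] w0.401
travel total(tool start axes, units) [ 0.057 -0.001 -0.002] rot total units [ 0.02  0.01 -0.02]  alt [-3.598e+01  4.000e-02  1.000e-02]
travel in target axes [ 0.057 -0.001 -0.002]
```

View pics/s10.png

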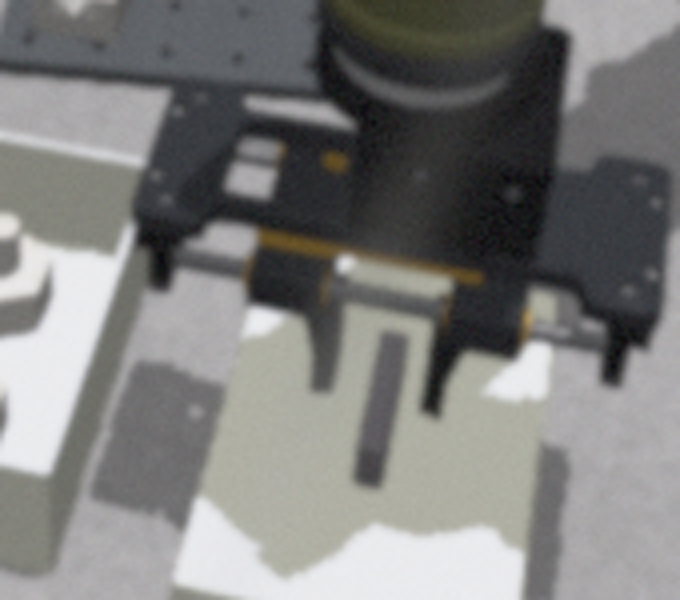

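```bash
python3 -m jog '[{"rot":[0,0,0],"travel":[0.035,0,0],"jaw":0.2},{"rot":[0,0,0],"travel":[0.02,0,0],"jaw":0.2},{"rot":[0,0,0],"travel":[0,0,0],"jaw":0.2},{"rot":[0,0,0],"travel":[0,0,0],"jaw":0.4},{"rot":[0,0,0],"travel":[0,0,0],"jaw":1},{"rot":[0,0,0],"travel":[0,0,0],"jaw":1},{"rot":[0,0,0],"travel":[0,0,0],"jaw":1},{"rot":[0,0,0],"travel":[0,0,0],"jaw":1}]' 40
python3 -c "
from h import *
go([0.578,0.3284,0.15],2.8)"
```

```text
time: 41.25
position: [0.4046, 0.3207, -0.0018]
tool_rot: [1.17, 1.232, -1.173]
ft_force: [-0.4, -0.5, 0.1]
grip_width: 0.135
tip now [0.4046 0.3208 0.0352]
t41.25 tcp [ 0.4046  0.3207 -0.0018] jaw yaw 2.9 F [-0.4 -0.5  0.1] w0.135
travel total(tool start axes, units) [-0.383  0.578  0.005] rot total units [0.02 0.02 0.  ]  alt [-3.598e+01 -1.000e-02  3.000e-02]
travel in target axes [-0.383  0.578  0.003]
```

```bash
python3 -m jog '[{"rot":[0,0,0],"travel":[-0.05,0,0],"jaw":1},{"rot":[0,0,0],"travel":[-0.1,0,0],"jaw":1},{"rot":[0,0,0],"travel":[-0.1,0,0],"jaw":1},{"rot":[0,0,0],"travel":[-0.1,0,0],"jaw":1},{"rot":[0,0,0],"travel":[-0.08,0,0],"jaw":1},{"rot":[0,0,0],"travel":[0,0,0],"jaw":1},{"rot":[0,0,0],"travel":[0,0,0],"jaw":1}]' 40
python3 -c "
from h import *
go([0.578,0.3284,0.15],2.8)
snap('side','s11.png',(150,170,450,419),2.4)"
```

```text
time: 41.95
position: [0.405, 0.3206, 0.1275]
tool_rot: [1.17, 1.23, -1.172]
ft_force: [-0.1, -0.4, -1.8]
grip_width: 0.137
tip now [0.4049 0.3207 0.1645]
t41.95 tcp [0.405  0.3206 0.1275] jaw yaw 2.9 F [-0.1 -0.4 -1.8] w0.137
travel total(tool start axes, units) [0.049 0.577 0.003] rot total units [ 0.02  0.03 -0.01]  alt [-3.598e+01  2.000e-02  4.000e-02]
travel in target axes [0.048 0.577 0.002]
```

View pics/s11.png

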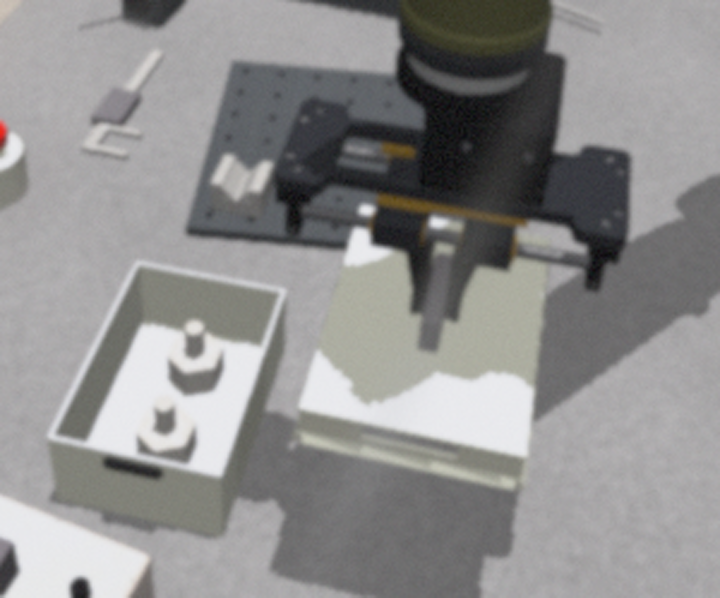

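```bash
python3 -m jog '[{"rot":[0,0,0],"travel":[0,0.08,0],"jaw":1},{"rot":[0,0,0],"travel":[0,0.1,0],"jaw":1},{"rot":[0,0,0],"travel":[0,0.1,0],"jaw":1},{"rot":[0,0,0],"travel":[0,0.1,0],"jaw":1},{"rot":[0,0,0],"travel":[0,0.1,0],"jaw":1},{"rot":[0,0,0],"travel":[0,0.095,0.005],"jaw":1},{"rot":[0,0,0],"travel":[0,0,0],"jaw":1},{"rot":[0,0,0],"travel":[0,0,0],"jaw":1}]' 40
python3 -m jog '[{"rot":[0,0,0],"travel":[0,0,0],"jaw":1},{"rot":[0,0,0],"travel":[0,0,0],"jaw":1}]'
python3 -c "
from h import *
go([0.578,0.3271,0.12],2.8)
p,r=snap('wrist','w11.png',None,1.4);print(repr(p),repr(r.as_rotvec()))"
```

```text
time: 42.8
position: [0.5761, 0.3278, 0.1248]
tool_rot: [1.168, 1.234, -1.176]
ft_force: [-0.0, 0.3, -1.5]
grip_width: 0.134
time: 43.0
position: [0.5757, 0.3285, 0.1268]
tool_rot: [1.168, 1.233, -1.172]
ft_force: [1.0, -0.1, -1.2]
grip_width: 0.133
tip now [0.5758 0.3286 0.1638]
t43.00 tcp [0.5757 0.3285 0.1268] jaw yaw 3.0 F [ 1.  -0.1 -1.2] w0.133
travel total(tool start axes, units) [0.146 0.007 0.005] rot total units [0.05 0.03 0.01]  alt [-3.595e+01 -2.000e-02  4.000e-02]
travel in target axes [0.146 0.007 0.005]
array([0.57572177, 0.32853484, 0.12676058]) array([ 1.16793879,  1.23275912, -1.17204633])
```

View pics/w11.png

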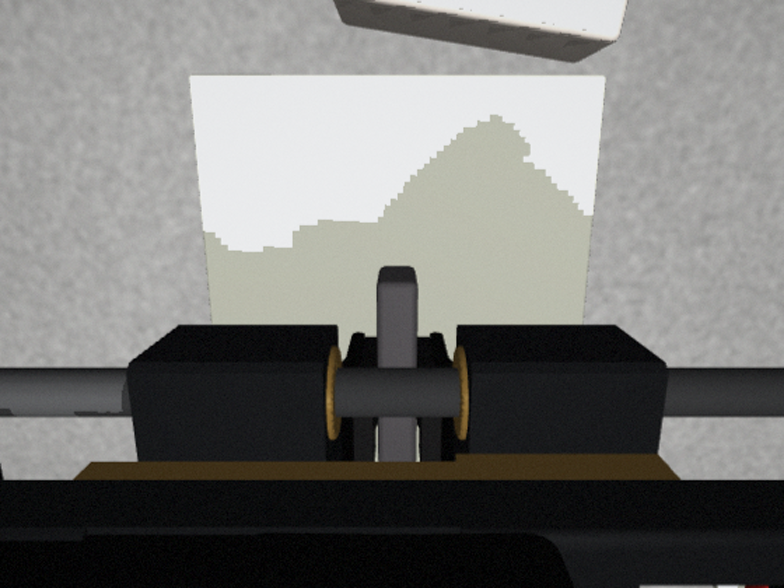

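```bash
python3 -c "
from h import *
P=(np.array([0.57572177, 0.32853484, 0.12676058]),R.from_rotvec([ 1.16793879,  1.23275912, -1.17204633]))
w=pix2w('wrist',np.array([(190,76),(605,75)])/1.4,.158,P)[:,:2]
d=w[1]-w[0];print(w,np.hypot(*d),np.degrees(np.arctan2(d[1],d[0])))
u=d/np.hypot(*d);n=np.array([-u[1],u[0]]);print('centre',w.mean(0)-.089*n)
"
```

```text
[[0.50927728 0.41544475]
 [0.63494728 0.42232359]] 0.12585813002805113 3.133089720157879
centre [0.57697662 0.3300172 ]
```

```bash
python3 -m jog '[{"rot":[0.03,0.02,0],"travel":[0.04,0.005,0.005],"jaw":1},{"rot":[0,0,0],"travel":[0.06,0,0],"jaw":1},{"rot":[0,0,0],"travel":[0.05,0,0],"jaw":1},{"rot":[0,0,0],"travel":[0.03,0,0],"jaw":1},{"rot":[0,0,0],"travel":[0,0,0],"jaw":1},{"rot":[0,0,0],"travel":[0,0,0],"jaw":1},{"rot":[0,0,0],"travel":[0,0,0],"jaw":1}]'
python3 -c "
from h import *
go([0.578,0.3271,0.076],2.8)
snap('side','s12.png',(150,170,450,419),2.4)"
```

```text
time: 43.75
position: [0.5789, 0.3273, 0.0738]
tool_rot: [1.174, 1.232, -1.173]
ft_force: [-0.1, 0.4, -0.5]
grip_width: 0.136
tip now [0.5789 0.3273 0.1108]
t43.75 tcp [0.5789 0.3273 0.0738] jaw yaw 2.8 F [-0.1  0.4 -0.5] w0.136
travel total(tool start axes, units) [ 0.116 -0.003  0.001] rot total units [-0.   -0.01 -0.01]  alt [ 3.6e+01 -1.0e-02  1.0e-02]
travel in target axes [ 0.116 -0.003  0.001]
```

View pics/s12.png

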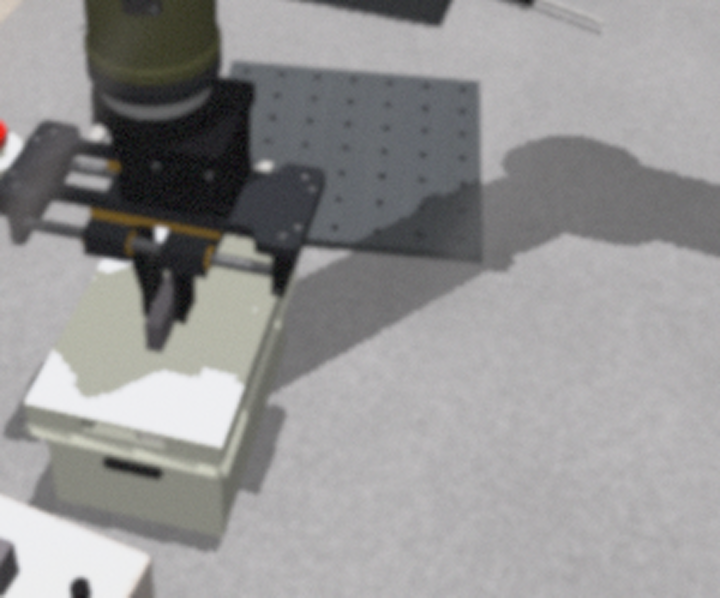

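```bash
python3 -m jog '[{"rot":[0,0,0],"travel":[0.03,-0.003,0.001],"jaw":1},{"rot":[0,0,0],"travel":[0.03,0,0],"jaw":1},{"rot":[0,0,0],"travel":[0,0,0],"jaw":1},{"rot":[0,0,0],"travel":[0,0,0],"jaw":1}]'
python3 -m jog '[{"rot":[0,0,0],"travel":[0.02,0,0],"jaw":1},{"rot":[0,0,0],"travel":[0.01,0,0],"jaw":1},{"rot":[0,0,0],"travel":[0,0,0],"jaw":1},{"rot":[0,0,0],"travel":[0,0,0],"jaw":1}]'
```

```text
time: 44.2
position: [0.5775, 0.3266, 0.0547]
tool_rot: [1.173, 1.233, -1.174]
ft_force: [1.1, 1.2, -1.2]
grip_width: 0.134
time: 44.6
position: [0.5784, 0.328, 0.0487]
tool_rot: [1.175, 1.231, -1.17]
ft_force: [-0.6, 0.9, 9.7]
grip_width: 0.131
```

```bash
python3 -m jog '[{"rot":[0,0,0],"travel":[0.01,0,0],"jaw":1},{"rot":[0,0,0],"travel":[0,0,0],"jaw":1}]'
python3 -m jog '[{"rot":[0,0,0],"travel":[0.01,0,0],"jaw":1},{"rot":[0,0,0],"travel":[0,0,0],"jaw":1}]'
```

```text
time: 44.8
position: [0.5787, 0.3273, 0.0449]
tool_rot: [1.175, 1.231, -1.171]
ft_force: [-1.1, -0.2, 5.3]
grip_width: 0.132
time: 45.0
position: [0.5786, 0.3265, 0.0407]
tool_rot: [1.174, 1.231, -1.172]
ft_force: [2.1, 0.4, -1.9]
grip_width: 0.136
```

```bash
python3 -m jog '[{"rot":[0,0,0],"travel":[0.01,0,0],"jaw":1},{"rot":[0,0,0],"travel":[0,0,0],"jaw":1},{"rot":[0,0,0],"travel":[0,0,0],"jaw":1}]'
python3 -m jog '[{"rot":[0,0,0],"travel":[0.01,0,0],"jaw":1},{"rot":[0,0,0],"travel":[0,0,0],"jaw":1},{"rot":[0,0,0],"travel":[0,0,0],"jaw":1}]'
python3 -c "
from h import *
snap('side','s13.png',(150,240,330,419),3.4)"
```

```text
time: 45.3
position: [0.5786, 0.3259, 0.0387]
tool_rot: [1.174, 1.23, -1.174]
ft_force: [-1.1, -3.1, 9.3]
grip_width: 0.135
time: 45.6
position: [0.5787, 0.3259, 0.0387]
tool_rot: [1.174, 1.228, -1.174]
ft_force: [-5.4, -7.1, 25.0]
grip_width: 0.133
```

View pics/s13.png

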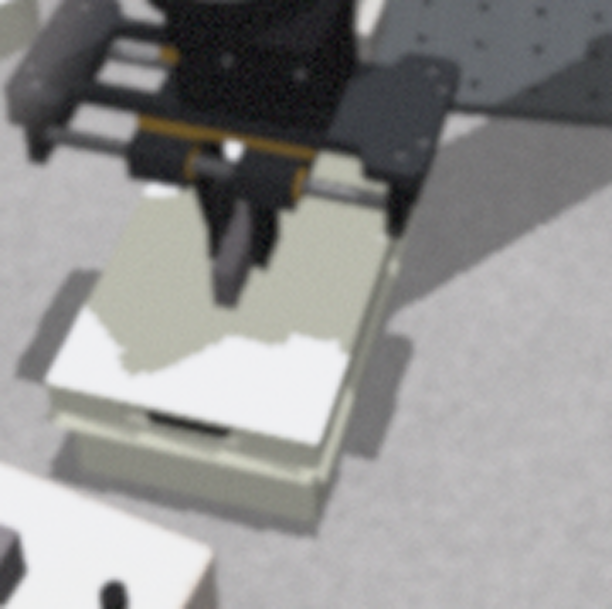

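```bash
python3 -m jog '[{"rot":[0,0,0],"travel":[-0.01,0,0],"jaw":1},{"rot":[0,0,0],"travel":[-0.005,0,0],"jaw":0.2},{"rot":[0,0,0],"travel":[0,0,0],"jaw":0.2},{"rot":[0,0,0],"travel":[0,0,0],"jaw":0.2},{"rot":[0,0,0],"travel":[-0.05,0,0],"jaw":0.2},{"rot":[0,0,0],"travel":[-0.15,0,0],"jaw":0.2},{"rot":[0,0,0],"travel":[-0.15,0,0],"jaw":0.2},{"rot":[0,0,0],"travel":[0,0,0],"jaw":0.2}]'
python3 -m jog '[{"rot":[0,0,0],"travel":[-0.1,0,0.14],"jaw":0.2},{"rot":[0,0,0],"travel":[-0.1,0,0.14],"jaw":0.2},{"rot":[0,0,0],"travel":[0,0,0],"jaw":0.2},{"rot":[0,0,0],"travel":[0,0,0],"jaw":0.2},{"rot":[0,0,0],"travel":[0,0,0],"jaw":0.2}]'
python3 -c "
from h import *
p,r=snap('wrist','w12.png',None,1.4);print(repr(p),repr(r.as_rotvec()))
snap('side','s14.png',(150,240,330,419),3.4)"
```

```text
time: 46.45
position: [0.5802, 0.3301, 0.1516]
tool_rot: [1.182, 1.23, -1.164]
ft_force: [0.3, 0.7, -0.2]
grip_width: 0.398
time: 46.95
position: [0.5807, 0.2463, 0.2013]
tool_rot: [1.172, 1.234, -1.173]
ft_force: [-0.4, -0.2, -0.9]
grip_width: 0.399
array([0.58074972, 0.24629493, 0.2012812 ]) array([ 1.17185531,  1.23383441, -1.17285434])
```

View pics/w12.png

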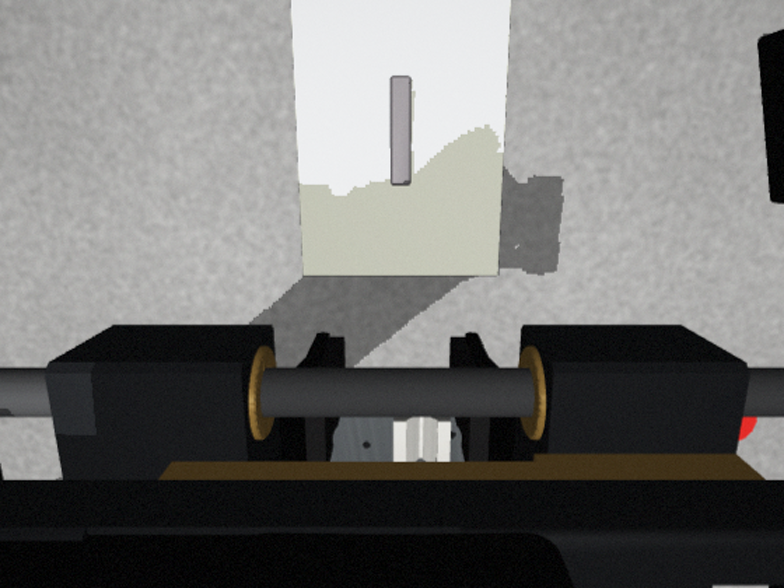

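View pics/s14.png

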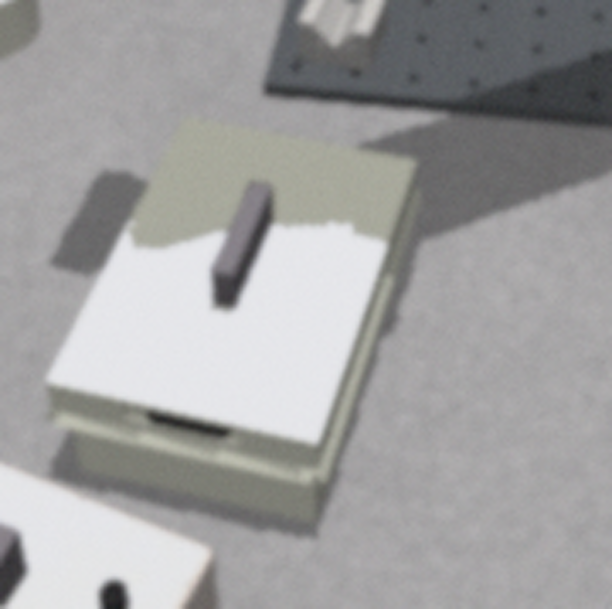

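```bash
python3 -c "
from h import *
a=np.radians(2.8);u=np.array([np.cos(a),np.sin(a)]);n=np.array([-u[1],u[0]])
for z in (.069,.075,.081):
  P=[np.r_[np.array([.578,.3284])+i*.064*u+j*.089*n,z] for i,j in ((1,1),(-1,1),(-1,-1),(1,-1))]
  print(z,((w2pix('side',P)-[150,240])*3.4).round(0).tolist())
P=(np.array([0.58074972, 0.24629493, 0.2012812 ]),R.from_rotvec([ 1.17185531,  1.23383441, -1.17285434]))
# wrist: width of the -y edge at given z
for z in (.065,.069,.075,.081):
  w=pix2w('wrist',np.array([(303,275.5),(498,276)])/1.4,z,P)[:,:2];w2=pix2w('wrist',np.array([(293,20),(509.5,20)])/1.4,z,P)[:,:2];print(z,np.hypot(*(w[1]-w[0])),np.hypot(*(w2[1]-w2[0])))
"
```

```text
0.069 [[45.0, 380.0], [318.0, 443.0], [418.0, 159.0], [185.0, 113.0]]
0.075 [[43.0, 372.0], [318.0, 434.0], [418.0, 151.0], [184.0, 105.0]]
0.081 [[42.0, 363.0], [318.0, 426.0], [419.0, 142.0], [184.0, 97.0]]
0.065 0.1292934983290947 0.12799321986012632
0.069 0.12775511444100202 0.1264703071865383
0.075 0.12544753860886299 0.12418593817615602
0.081 0.12313996277672384 0.12190156916577385
```

```bash
python3 -c "
from h import *
snap('top','t20.png',(110,120,445,330),2.3)
im=ctrl.get_image('side')[:,:,::-1]; cv2.imwrite('pics/s20.png',cv2.resize(im[90:290,170:410],None,fx=3.2,fy=3.2,interpolation=cv2.INTER_CUBIC))
im=cv2.imread('pics/raw_t20.png');cv2.imwrite('pics/t20b.png',cv2.convertScaleAbs(cv2.resize(im[155:255,355:440],None,fx=6,fy=6,interpolation=cv2.INTER_CUBIC),alpha=1.8))"
```

```text
(no output)
```

View pics/t20.png

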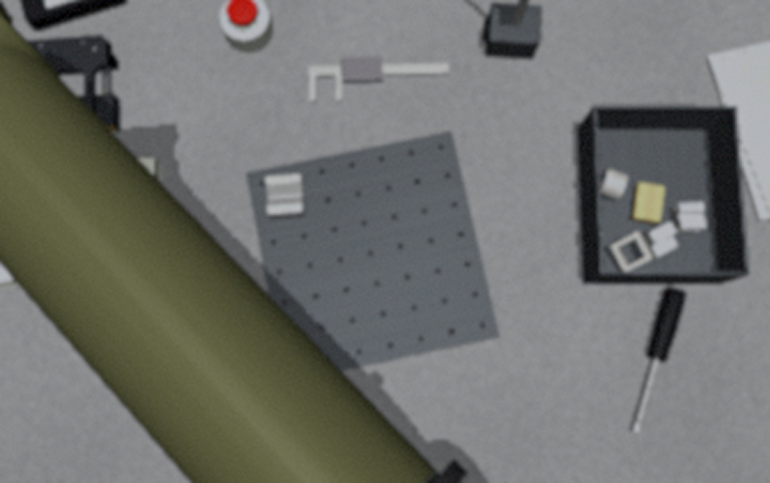

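View pics/t20b.png

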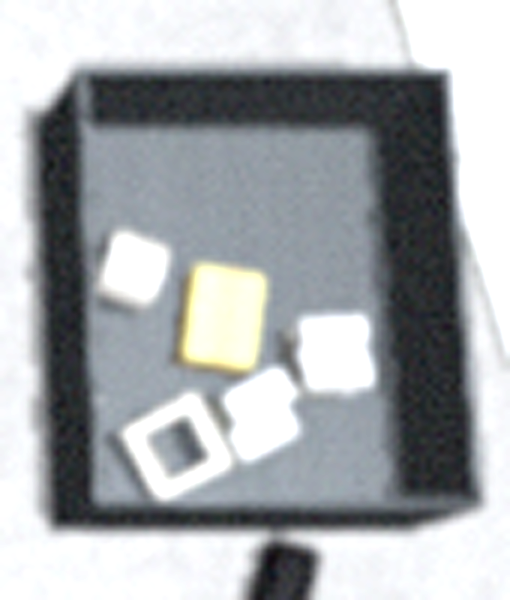

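View pics/s20.png

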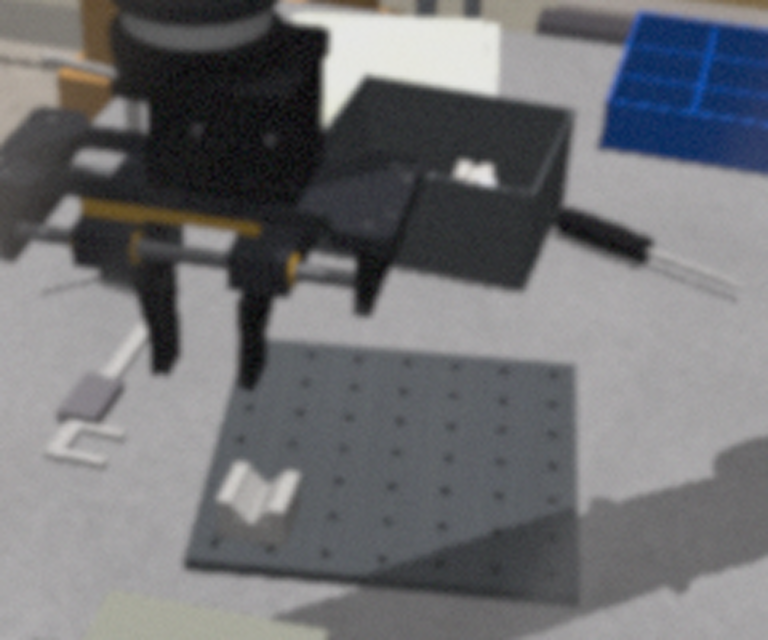

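All five offcuts are in the bin: slug, ply, profile, step and tube. Only the V-block is left on the plate, the driver and caliper haven't moved, and the lid is seated. I'm handing in.

```bash
python3 -c "
from bench import ctrl
print(ctrl.get_state()['time'], ctrl.close_job())"
```

```text
the job is handed in; nothing more can be done
47.15 None
```

The job is done and handed in at about 47 s of the 200 s allowed. All five offcuts are in the scrap bin, both workpieces stand in the white box, and its lid is pressed fully home.

**Last checks:**
- **Bin and plate:** the top picture shows tube, step, slug, ply and profile in the bin, and only the V-block on the plate. The V-block, screwdriver and caliper are where they started.
- **Workpieces:** only two were present at the start. Both were seen upright in the box before the lid went on.
- **Lid:** the resistance dropped as it passed the catches. It then stopped 1 mm from the worked-out closed height and moved no further at 25 N. In the side picture its corners match a top panel lying on the rim at both ends, to within a few millimetres; the catch farther from the plate shows through its window. I could not see the other catch directly.
- **Gripper:** it was clear of everything at hand-in.

**What disagreed:** the real fingertips sit about 37 mm short of the reported TCP. My first grasp at the ply block therefore closed on air above it. I measured the offset in the side and wrist pictures and allowed for it from then on. Four of the plate grasps also showed an upward force of 5 to 9 N that I did not explain.

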